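Lock the tray-bake slicer with its ball-lock pin

ROBOT

A 6-joint arm with a two-finger parallel gripper is mounted at the origin on the work surface. World frame = base frame: x ahead of the robot, y to its left, z up, the work surface at z = 0. Lengths are in m, angles in rad, forces in N, time in s.
With the tool pointing down it reaches from about 0.35 to 0.775 m from the base axis. Payload 7.3 kg.
Tool frame: the origin (TCP) lies midway between the tips of the shut fingers; the grasp point (between the pads) lies 19 mm behind it; z points along the fingers, y is the direction in which the jaws open and shut (so a half turn about z gives the same grasp; the last joint's range is limited). The gripper opens to 92 mm and grips with 3 to 60 N. Pads are 19 mm wide; open, the fingers measure 130 mm over their backs; the gripper's body (75 mm by 190 mm) begins 47 mm behind the grasp point.
Start: joints at [-1.355, 0.342, 1.524, -0, 1.275, -0.146], TCP at [0.186, -0.491, 0.227] pointing down, gripper open.
Joint ranges: [-2.53, 2.53], [-0.77, 2.02], [0.04, 2.7], [-1, 4.14], [0.28, 2.66], [-3.11, 3.11]. Speed limits (rad/s): [2.57, 2.57, 3.14, 3.14, 3.14, 3.14].

INTERFACE

Orientations are given as [roll, pitch, yaw] about the fixed x, y, z axes, in that order (R = Rz(yaw) Ry(pitch) Rx(roll)).
In Python, from cell import robot, imaging gives the robot as it stands. The module is installed in compiled form; this text tells all that it offers.
- The arm moves only by the tool send_rows, never from a script. Its argument "plan" is a list of rows, each a list of 3 entries, a list of its own where there are three numbers: the shift along the world's x, y, z in m, then the turn, a rotation vector about the world's x, y, z in rad, then the closure in counts, from 0 (fully open) to 255 (shut). A call has 1 to 20 rows; each row shifts and turns the commanded pose from where the row before left it; what a row does not reach is not made up. A row lasts 1/10 s, in which the tool goes at most 50 mm and 8.59 degrees, less where a joint would pass 70% of its speed; a pose out of reach is approached as far as the arm can. A call is refused whole if a number of a shift passes 0.05 or a number of a turn 0.15, either way. A call with a gripper value outside its range is refused whole. The fingers move at their own pace and stop on an object; "newtons" is the grip in N (left out, the last holds). Time passes only in rows, so rows that do not move let the fingers close. It gives the time, the measured TCP pose, the force and the opening at its end, in the units of the state.
- robot.observe(): the state, without advancing time (a new reading comes with each control period).
- imaging.read_camera(name): name is "scene" or "side" or "wrist"; returns a dict with "pixels" (420x560x3 uint8, red, green, blue), "fx", "fy", "cx", "cy" (pixels), "dist_coeffs" ([k1, k2, p1, p2, k3] as OpenCV has them; the pictures are not rectified), "world_from_camera" (4x4, takes a point from camera to world coordinates). Camera axes: x right, y down, z forward; pixel columns grow to the right and rows downward; lengths in m; the calibration is good to about 2 mm. A picture is of the moment at which its call begins. There is no depth.
- robot.hand_in(): hands the job in, once; it reports no verdict.
The state is a dict: "time": time; "qpos": joint angles; "qvel": joint speeds; "joint_efforts": joint torques, N m; "tool_pos": TCP position; "tool_rot": TCP orientation; "contact_force": force on the tool from outside, world axes, zero at the start; "torque": the same for the moment, N m; "opening": finger opening in m.
Only numpy, scipy, OpenCV 4.12 (cv2) and the standard library are available. Lean on these libraries where they do the work, as an engineer would, in place of code of your own. Each camera call takes 0.05 s, during which the arm holds its last target.

TASK

We are done cutting: make the lever slicer safe for cleaning. Bring its blade arm all the way down, then draw the long quick-release pin out of the rack with its button held in, slide it from the right-hand side fully home through both locking lugs and the eye of the arm between them, and let the button go so that its balls lock behind the far lug. Never force anything, and leave the short pin in the rack and the rest of the bench as it is.

Things in the scene. Friction and masses are not known exactly. Their poses are not given: they have to be found in the camera images.
- slicer: Lever slicer, bolted down. x runs along the blade to the pivot post (pivot at x 220, z 85 mm; post 110 high), y across it to the white board on the left, z up; origin on the bench. Rail under the blade and board: 20 mm high, y -40 to 220. Locking fork near x 0: two steel lugs (8 mm thick, 44 wide, tops at z 107) at y -16 to -8 and 8 to 16 mm, 13 mm holes along y at z 85 mm.
- lock_hole (a point): Middle of the fork's setting range (slicer x 0, y -16, z 85 mm), on the outer face of the right-hand, near lug. The fork is clamped on a slotted foot, so the real hole lies anywhere up to 15 mm either way of here along the slicer's x (same y and z); no reading gives it: look or feel for it. The pin goes in along +y: 32 mm to the far lug's outer face. Axes as slicer.
- blade_arm (a joint): Angle of the blade arm (rad): 0 = hard on its bottom stop, growing as the handle rises (start 0.35 to 0.65). Stiff hinge: stays where left, under 5 N at the handle moves it down. Its 12 mm thick eye (a slot 46 x 14 mm, long along the arm) goes between the lugs; on the stop it sits 2 mm low, and the pin's tapered nose must lift it into line (some 5 to 10 N of push).
- lever_grip (a point): Top of the arm's round black handle (25 mm thick, 100 long) at mid-length, 305 mm from the pivot and 12.5 mm above the bar's centre line; moves with the arm. Arm down: at slicer x -85, y 0, z 97.5 mm.
- rack: Steel pin rack, bolted down: base 170 x 76 x 8 mm, two walls along its x (150 mm long, 6 thick, tops at z 74 mm), outer faces at y 0 and y 30 mm. Bays at x -40 and +40: 14 mm holes along y, z 60 mm; a lip under the shoulders (y -12 to 0, top at z 49). Origin on the bench under the near (-y) wall's outer face, between the bays. Both pins stick in from the -y side; which bay holds which varies.
- pin_long: Long steel ball-lock pin, 95 mm, about 0.1 kg. Origin on its axis at the seat of its shoulder; y points along it to the nose. Along y (mm): shank 12 across, 0 to 40; nose tapering to 9.6 at 46; two balls at 34.5 to 39.5 standing out 3 mm to each side in x; shoulder 20 across, -6 to 0; neck 10 across, -32 to -6; handle disc 42 across, -40 to -32; button 36 across, face at -49, -43 when pressed.
- pin_grip (a point): Point on the long pin's axis between button face and disc front (pin y = -40.5 mm). Pinch here along the pin, from above: one finger on the button, the other on the disc's nose side over the neck (26 mm free there), fingertips 6 to 9 mm above the axis. A 15 to 25 N pinch holds the button fully in, 11 mm between the fingers, and carries the pin. Axes as pin_long.
- pin_long_button (a joint): Button travel of the long pin (m): 0 = out, balls locked out (they block a 13 or 14 mm hole); 0.006 = fully in; above 0.0045 the balls pass. Spring 5.4 N at first, 9 N fully in. In the rack the pin is locked by its balls with up to 4.5 mm of play, shoulder against the wall at the start.
- pin_nose (a point): End of the long pin's nose on its axis, 46 mm from the shoulder, flat, 9.6 mm across. In the rack it stands 16 mm beyond the far wall. Axes as pin_long.
- pin_short: Short pin of the same kind and head in the other bay: its nose ends 30 mm from the shoulder, flush with the rack's far wall. Origin as for the long pin. To be left there.
- palette_knife: Palette knife, 240 mm, lying on the bench. Leave alone.
- sugar_jar: Clear jar with steel cap, 64 mm across, 110 mm high. Leave alone.
- bowl: Steel bowl, 140 mm across, 60 mm high. Leave alone.
- measure: White mug, 68 mm across, 80 mm high. Leave alone.
- scraper: Bench scraper with a wooden grip, 120 x 85 mm, lying on the bench. Leave alone.
Mind the look-alikes: they are no part of the job. Leave any orange or purple look-alike of the pin_long alone.

How it is judged:
On the way, in this order (a step that is already met when the one before it is completed fails the run):
1. the blade arm is all the way down (value of joint blade_arm below 0.012 rad), for 0.2 s.
2. the long pin is drawn out of the rack with its button held in, the arm still down (value of joint blade_arm below 0.02 rad and y of pin_nose in the frame of rack below -0.003 m and value of joint pin_long_button above 0.004 m), for 0.1 s.
At the end, for the whole second after the job is handed in: The blade arm is down (below 0.02 rad); the long pin is through both lugs and the eye from the right, its shoulder within 3 mm of the near lug, level with the holes within 3 mm and along them within 0.06 rad, at rest, its button out (under 1.2 mm in) so that the balls lock behind the far lug (value of joint blade_arm below 0.02 rad and value of joint pin_long_button below 0.0012 m and y of pin_long in the frame of slicer between -0.0196 and -0.0144 m and x of pin_long in the frame of slicer between -0.018 and 0.018 m and z of pin_long in the frame of slicer between 0.082 and 0.088 m and angle between the y axis of pin_long and the y axis of slicer, either way round below 0.06 rad and linear speed of pin_long below 0.02 m/s); the robot touches nothing.
It fails at once if the long pin was forced against the slicer (over 30 N) (contact force between pin_long and slicer above 30 N).
It fails at once if the long pin was dragged against the rack (over 40 N) (contact force between pin_long and rack above 40 N).
It fails at once if the slicer was leaned on with over 40 N (contact force between the fingers and slicer above 40 N).
It fails at once if the short pin was taken or pushed out of its place (over 20 mm) (distance of pin_short from where it was at the start of the episode above 0.02 m).
It fails at once if another thing on the bench was shifted by over 25 mm (distance of any of palette_knife, sugar_jar, bowl, measure, scraper from where it was at the start of the episode above 0.025 m).
It also fails if it takes over 72 s, if anything falls off the work surface, if the arm or the gripper's body presses on something with over 40 N, if the wrist force passes 120 N, or if a joint passes its speed limit or range.

## Working session

There is one attempt and no reset: what is moved stays moved. The work goes in short steps, Python scripts to look and compute and a tool call to move; the robot and the scene stay as the last step left them, time stands still between calls to the robot, and variables do not carry over. Pictures are saved under pics/ and viewed, and the job is handed in when it is done.

Besides the shell and the picture viewer there is one more tool, called after "Request:" as a command line: name --argument value ..., lists and objects as JSON in quotes. send_rows: Moves the arm, as the interface text tells. Its arguments: {"type":"object","properties":{"plan":{"type":"array"},"newtons":{"type":"number"}},"required":["plan"]}

```bash
mkdir -p pics
cat > h.py <<'E'
import numpy as np, cv2
from cell import robot, imaging
def snap(n,f):
    c=imaging.read_camera(n); cv2.imwrite('pics/'+f,c['pixels'][:,:,::-1]); 
    np.savez('pics/'+f+'.npz',**{k:np.array(v) for k,v in c.items()}); return c
def load(f): return dict(np.load('pics/'+f+'.npz'))
def ray(c,uv):
    K=np.array([[c['fx'],0,c['cx']],[0,c['fy'],c['cy']],[0,0,1]],float)
    p=cv2.undistortPoints(np.array(uv,float).reshape(-1,1,2),K,np.array(c['dist_coeffs'],float)).reshape(-1,2)
    T=np.array(c['world_from_camera']); d=np.c_[p,np.ones(len(p))]@T[:3,:3].T
    return T[:3,3],d/np.linalg.norm(d,axis=1)[:,None]
def onz(c,uv,z):
    o,d=ray(c,uv); return o+d*((z-o[2])/d[:,2])[:,None]
def proj(c,P):
    K=np.array([[c['fx'],0,c['cx']],[0,c['fy'],c['cy']],[0,0,1]],float)
    T=np.linalg.inv(np.array(c['world_from_camera'])); r,_=cv2.Rodrigues(T[:3,:3])
    return cv2.projectPoints(np.array(P,float).reshape(-1,1,3),r,T[:3,3],K,np.array(c['dist_coeffs'],float))[0].reshape(-1,2)
def tri(cs,uvs):
    A=np.zeros((3,3));b=np.zeros(3)
    for c,uv in zip(cs,uvs):
        o,d=ray(c,[uv]);M=np.eye(3)-np.outer(d[0],d[0]);A+=M;b+=M@o
    return np.linalg.solve(A,b)
E
python3 - <<'E'
from h import *
for n in ['scene','side','wrist']:
    c=snap(n,n+'0.png'); print(n,c['fx'],np.round(c['world_from_camera'],3).tolist())
print(robot.observe())
E
```

```text
scene 503.60271416140023 [[0.048, 0.838, -0.543, 1.125], [0.999, -0.04, 0.026, -0.182], [0.0, -0.544, -0.839, 1.022], [0.0, 0.0, 0.0, 1.0]]
side 495.92660535150935 [[-0.905, -0.319, 0.281, 0.141], [-0.425, 0.683, -0.594, 0.69], [-0.003, -0.657, -0.754, 1.142], [0.0, 0.0, 0.0, 1.0]]
wrist 329.7711951363604 [[0.354, -0.902, -0.248, 0.253], [-0.935, -0.341, -0.093, -0.465], [-0.001, 0.265, -0.964, 0.385], [0.0, 0.0, 0.0, 1.0]]
{'time': 0.15, 'qpos': array([-1.35503187e+00,  3.42596832e-01,  1.52477955e+00,  2.43731978e-05,
        1.27537449e+00, -1.46067250e-01]), 'qvel': array([ 3.11178795e-04,  2.69957122e-04, -3.77528041e-03,  1.58635138e-03,
        3.32547790e-04,  5.62770694e-05]), 'joint_efforts': array([ 2.05554650e-03, -4.31469297e+01, -2.44353551e+01,  7.18410546e-02,
        5.37821115e-02, -8.18061812e-05]), 'tool_pos': array([ 0.18577614, -0.49072383,  0.22619317]), 'tool_rot': array([-3.14045015e+00, -1.91638692e-04,  3.61824492e-01]), 'contact_force': array([ 0.25747534, -0.15687716, -0.32755564]), 'torque': array([ 0.00293369, -0.03821381,  0.03090484]), 'opening': 0.09174890234992107}
```

View pics/scene0.png

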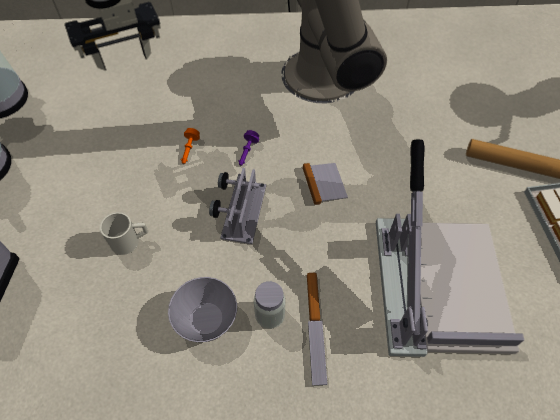

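View pics/side0.png

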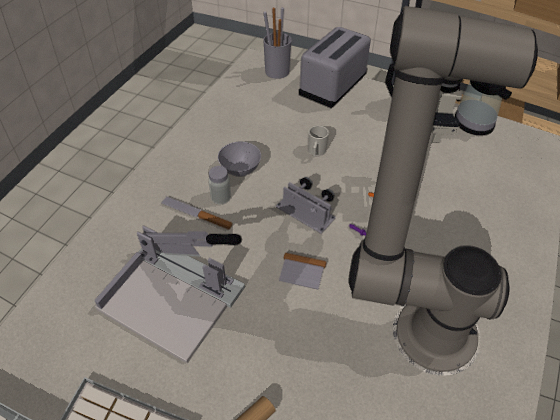

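View pics/wrist0.png

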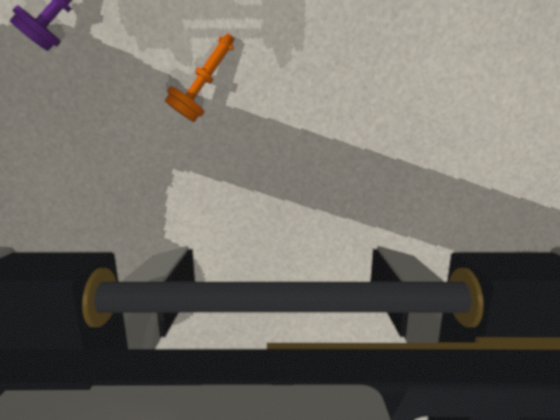

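Run:
```python
import cv2
def cr(f,x0,y0,x1,y1,s,o):
    i=cv2.imread('pics/'+f)[y0:y1,x0:x1]; cv2.imwrite('pics/'+o,cv2.resize(i,None,fx=s,fy=s,interpolation=cv2.INTER_CUBIC))
cr('scene0.png',365,130,525,360,2.6,'z_scene_sl.png')
cr('scene0.png',200,160,280,250,6,'z_scene_rk.png')
cr('side0.png',90,220,250,360,4,'z_side_sl.png')
cr('side0.png',265,165,345,235,8,'z_side_rk.png')
```

```text
(no output)
```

View pics/z_scene_sl.png

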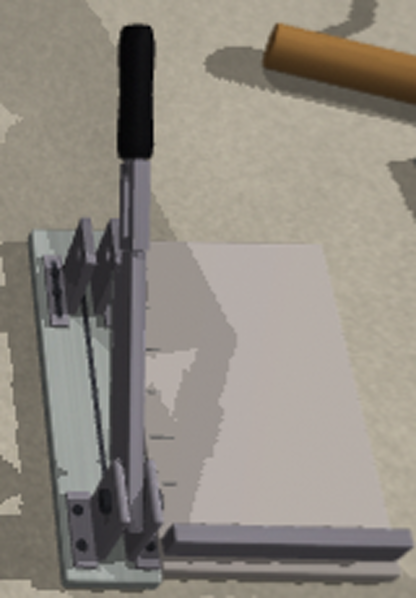

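View pics/z_scene_rk.png

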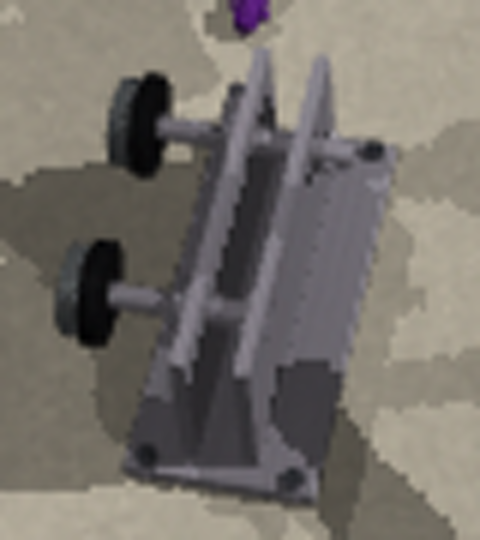

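View pics/z_side_sl.png

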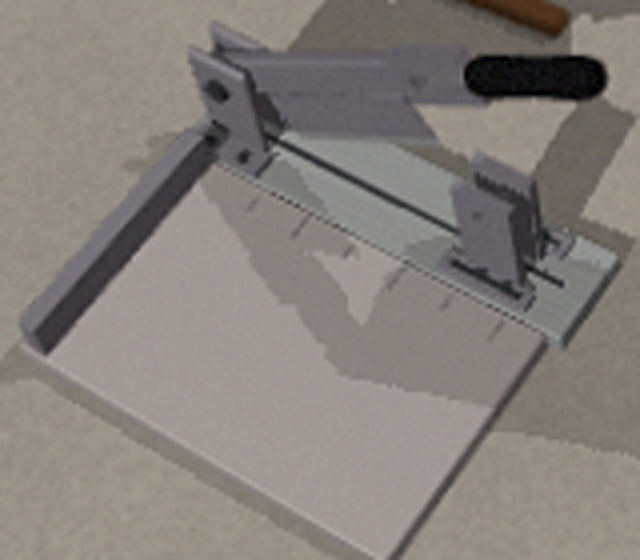

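View pics/z_side_rk.png

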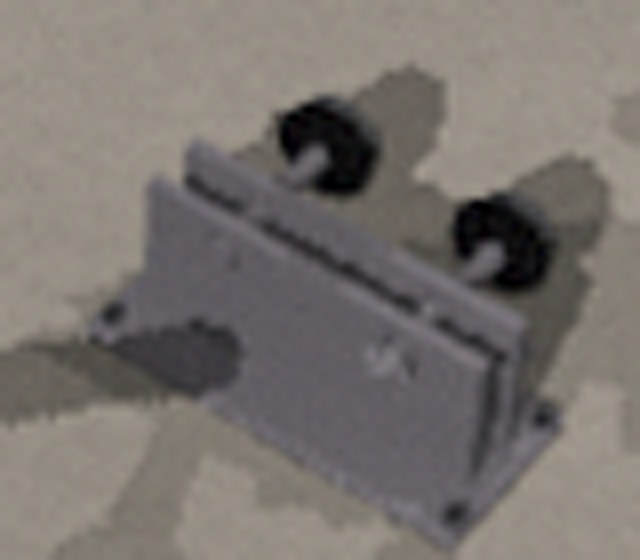

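Run:
```python
from h import *
c=load('scene0.png'); s=load('side0.png')
P=lambda x,y:[365+x/2.6,130+y/2.6]
print('rail edge z20',onz(c,[P(33,232),P(65,585),P(158,583)],.02).round(4).tolist())
print('board far corner z20?',onz(c,[P(320,243)],.02).round(4))
R=lambda x,y:[200+x/6,160+y/6]
print('base',onz(c,[R(125,468),R(317,498),R(398,150)],.008).round(4).tolist())
print('walltops', onz(c,[R(262,50),R(181,362),R(321,58),R(241,372)],.074).round(4).tolist())
# discs centre long/short front
print('disc long/short z60', onz(c,[R(150,125),R(100,293)],.06).round(4).tolist())
S=lambda x,y:[90+x/4,220+y/4]
Q=lambda x,y:[265+x/8,165+y/8]
print('side walltops',onz(s,[Q(195,140),Q(522,325),Q(155,180),Q(485,362)],.074).round(4).tolist())
print('side base',onz(s,[Q(450,545),Q(560,425)],.008).round(4).tolist())
print('side rail',onz(s,[S(562,342),S(615,255)],.02).round(4).tolist())
print('handle ends tri', tri([c,s],[P(137,35),S(595,77)]), tri([c,s],[P(136,148),S(478,76)]))
```

```text
rail edge z20 [[0.518, 0.0813, 0.02], [0.8351, 0.0561, 0.02], [0.8368, 0.1275, 0.02]]
board far corner z20? [[0.5416 0.3352 0.02  ]]
base [[0.5442, -0.2855, 0.008], [0.5609, -0.2119, 0.008], [0.3988, -0.1751, 0.008]]
walltops [[0.3951, -0.2274, 0.074], [0.5381, -0.2588, 0.074], [0.4002, -0.2043, 0.074], [0.5435, -0.2368, 0.074]]
disc long/short z60 [[0.4193, -0.2725, 0.06], [0.4972, -0.2907, 0.06]]
side walltops [[0.5325, -0.2568, 0.074], [0.3893, -0.2226, 0.074], [0.5376, -0.2318, 0.074], [0.395, -0.2007, 0.074]]
side base [[0.3907, -0.1687, 0.008], [0.3742, -0.2387, 0.008]]
side rail [[0.5124, 0.1595, 0.02], [0.5117, 0.0861, 0.02]]
handle ends tri [0.49523486 0.12078186 0.26430989] [0.57230363 0.11807151 0.22190423]
```

Request:
send_rows --plan '[[[0.02,0.034,0.007],[0,0,-0.025],255],[[0.02,0.034,0.007],[0,0,-0.025],255],[[0.02,0.034,0.007],[0,0,-0.025],255],[[0.02,0.034,0.007],[0,0,-0.025],255],[[0.02,0.034,0.007],[0,0,-0.025],255],[[0.02,0.034,0.007],[0,0,-0.025],255],[[0.02,0.034,0.007],[0,0,-0.025],255],[[0.02,0.034,0.007],[0,0,-0.025],255],[[0.02,0.034,0.007],[0,0,-0.025],255],[[0.02,0.034,0.007],[0,0,-0.025],255],[[0.02,0.034,0.007],[0,0,-0.025],255],[[0.02,0.034,0.007],[0,0,-0.025],255],[[0.02,0.034,0.007],[0,0,-0.025],255],[[0.02,0.034,0.007],[0,0,-0.025],255],[[0.02,0.034,0.007],[0,0,-0.025],255],[[0.02,0.034,0.007],[0,0,-0.025],255],[[0.02,0.034,0.007],[0,0,-0.02],255],[[0.015,0.034,0.007],[0,0,0],255],[[0,0,0],[0,0,0],255]]' --newtons 20

```text
time: 2.05
tool_pos: [0.5419, 0.1246, 0.3524]
tool_rot: [-3.14, -0.0, -0.054]
contact_force: [0.2, -1.0, -0.5]
opening: 0.0008
```

Run:
```python
from h import *
c=snap('wrist','w1.png'); o=robot.observe(); print(o['tool_pos'],o['tool_rot'],o['contact_force'],o['opening'])
cv2.imwrite('pics/w1b.png',cv2.resize(c['pixels'][:,:,::-1],None,fx=1.4,fy=1.4))
```

```text
[0.54113263 0.12268599 0.35205896] [ 3.14141055e+00  9.26234128e-04 -5.49087357e-02] [-0.49580257 -0.43099691 -0.46699549] 0.0004374932590264825
```

View pics/w1b.png

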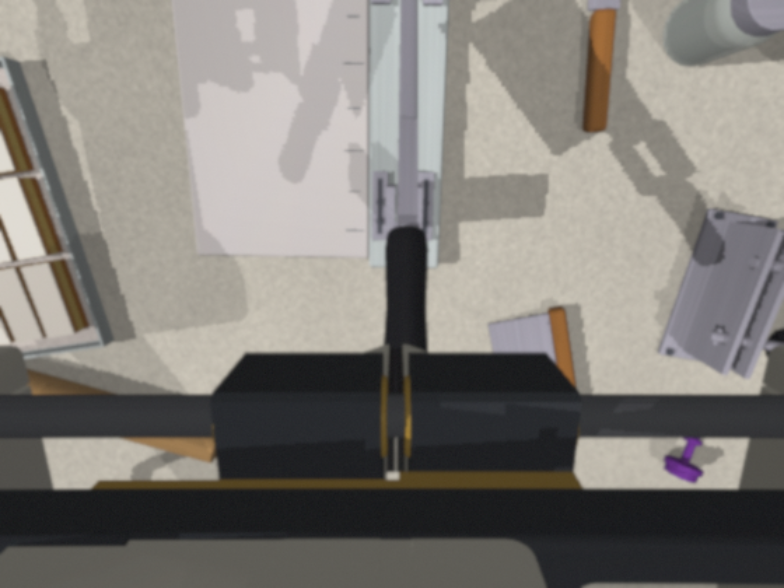

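Run:
```python
from h import *
c=load('w1.png'); f=1.4
P=lambda *a:[[x/f,y/f] for x,y in a]
print(onz(c,P((437,265),(370,264),(447,10),(371,10)),.02).round(4).tolist())
print('board',onz(c,P((196,255),(366,257),(173,5)),.02).round(4).tolist())
print('lug feet?',onz(c,P((425,173),(420,240),(388,172),(388,240)),.107).round(4).tolist())
i=cv2.imread('pics/w1.png')[100:200,240:340]
cv2.imwrite('pics/w1z.png',cv2.resize(i,None,fx=6,fy=6,interpolation=cv2.INTER_CUBIC))
```

```text
[[0.5148, 0.0814, 0.02], [0.5198, 0.1537, 0.02], [0.7574, 0.0649, 0.02], [0.7613, 0.1361, 0.02]]
board [[0.5396, 0.3396, 0.02], [0.5277, 0.1575, 0.02], [0.7749, 0.3207, 0.02]]
lug feet? [[0.6117, 0.0962, 0.107], [0.5554, 0.1026, 0.107], [0.6142, 0.1273, 0.107], [0.5569, 0.1307, 0.107]]
```

View pics/w1z.png

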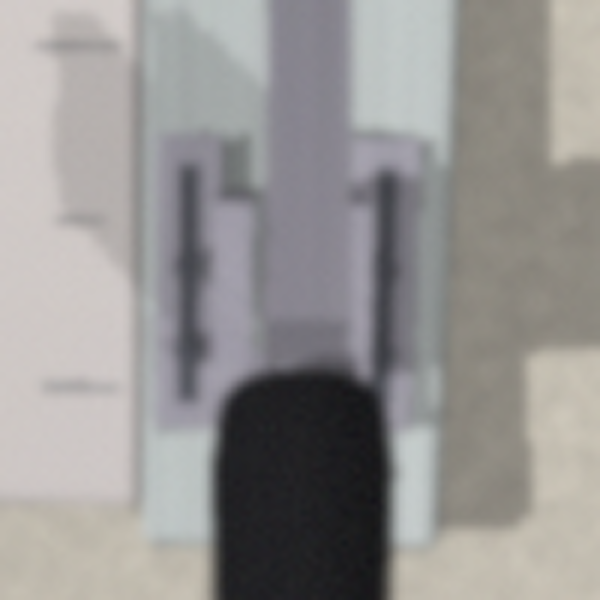

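Request:
send_rows --plan '[[[0,0,-0.03],[0,0,0],255],[[0,0,-0.03],[0,0,0],255],[[0,0,-0.03],[0,0,0],255],[[-0.009,0,-0.015],[0,0,0],255],[[-0.008,0,-0.015],[0,0,0],255],[[-0.007,0,-0.015],[0,0,0],255],[[0,0,0],[0,0,0],255]]'

```text
time: 2.8
tool_pos: [0.5145, 0.1198, 0.2159]
tool_rot: [3.14, 0.005, -0.059]
contact_force: [1.1, -0.3, 0.2]
opening: 0.0003
```

Run:
```python
from h import *
c=snap('side','s2.png'); i=c['pixels'][200:370,90:270,::-1]
cv2.imwrite('pics/s2z.png',cv2.resize(i,None,fx=3.4,fy=3.4,interpolation=cv2.INTER_CUBIC))
```

```text
(no output)
```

View pics/s2z.png

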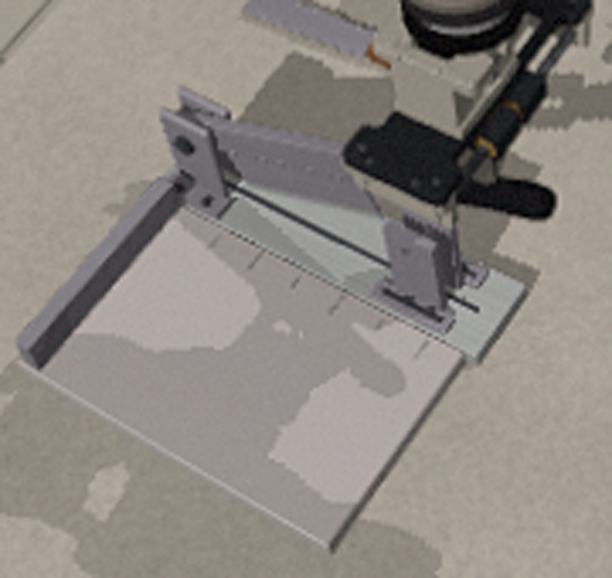

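Request:
send_rows --plan '[[[-0.007,0,-0.015],[0,0,0],255],[[-0.006,0,-0.015],[0,0,0],255],[[-0.005,0,-0.015],[0,0,0],255],[[-0.004,0,-0.015],[0,0,0],255],[[-0.002,0,-0.015],[0,0,0],255],[[-0.001,0,-0.015],[0,0,0],255],[[0,0,-0.01],[0,0,0],255],[[0,0,-0.003],[0,0,0],255],[[0,0,0],[0,0,0],255]]'

```text
time: 3.75
tool_pos: [0.4923, 0.1208, 0.115]
tool_rot: [3.141, -0.0, -0.058]
contact_force: [1.1, -1.3, 0.6]
opening: 0.0005
```

Request:
send_rows --plan '[[[0,0,-0.003],[0,0,0],255],[[0,0,-0.003],[0,0,0],255],[[0,0,0],[0,0,0],255]]'

```text
time: 4.05
tool_pos: [0.4918, 0.121, 0.1087]
tool_rot: [3.141, 0.0, -0.058]
contact_force: [0.1, 0.1, 0.4]
opening: 0.0006
```

Request:
send_rows --plan '[[[0,0,-0.003],[0,0,0],255],[[0,0,-0.003],[0,0,0],255],[[0,0,-0.003],[0,0,0],255],[[0,0,0],[0,0,0],255]]'

```text
time: 4.45
tool_pos: [0.4915, 0.1209, 0.0992]
tool_rot: [3.141, 0.001, -0.058]
contact_force: [0.0, 0.5, 0.0]
opening: 0.0002
```

Request:
send_rows --plan '[[[0,0,-0.002],[0,0,0],255],[[0,0,0],[0,0,0],255]]'

```text
time: 4.65
tool_pos: [0.492, 0.121, 0.0978]
tool_rot: [3.142, -0.0, -0.058]
contact_force: [-0.1, -0.6, -0.0]
opening: 0.0009
```

Request:
send_rows --plan '[[[0,0,-0.001],[0,0,0],255],[[0,0,0],[0,0,0],255]]'

```text
time: 4.85
tool_pos: [0.492, 0.121, 0.0976]
tool_rot: [3.142, -0.001, -0.058]
contact_force: [-1.6, -0.5, 8.1]
opening: 0.0003
```

Request:
send_rows --plan '[[[0,0,-0.001],[0,0,0],255],[[0,0,0],[0,0,0],255]]'

```text
time: 5.05
tool_pos: [0.4921, 0.121, 0.0974]
tool_rot: [-3.142, -0.001, -0.058]
contact_force: [-5.0, -0.4, 15.1]
opening: 0.0006
```

Request:
send_rows --plan '[[[0,0,0.02],[0,0,0],255],[[0,0,0.04],[0,0,0],255],[[0.02,-0.02,0.04],[0,0,0],180],[[0.02,-0.02,0.03],[0,0,0],180],[[0.02,-0.02,0],[0,0,0],180],[[0,0,0],[0,0,0],180],[[0,0,0],[0,0,0],180]]'

```text
time: 5.75
tool_pos: [0.5514, 0.0608, 0.225]
tool_rot: [-3.141, 0.002, -0.059]
contact_force: [-0.7, -0.5, 0.1]
opening: 0.0271
```

Run:
```python
from h import *
c=snap('wrist','w3.png'); o=robot.observe(); print(o['tool_pos'],o['tool_rot'],o['contact_force'],o['opening'])
cv2.imwrite('pics/w3b.png',cv2.resize(c['pixels'][:,:,::-1],None,fx=1.4,fy=1.4))
```

```text
[0.5510053  0.06127931 0.22494826] [-3.14141677e+00  2.07853246e-03 -5.84197481e-02] [-0.74083402 -0.14104844  0.10195811] 0.026777223391634016
```

View pics/w3b.png

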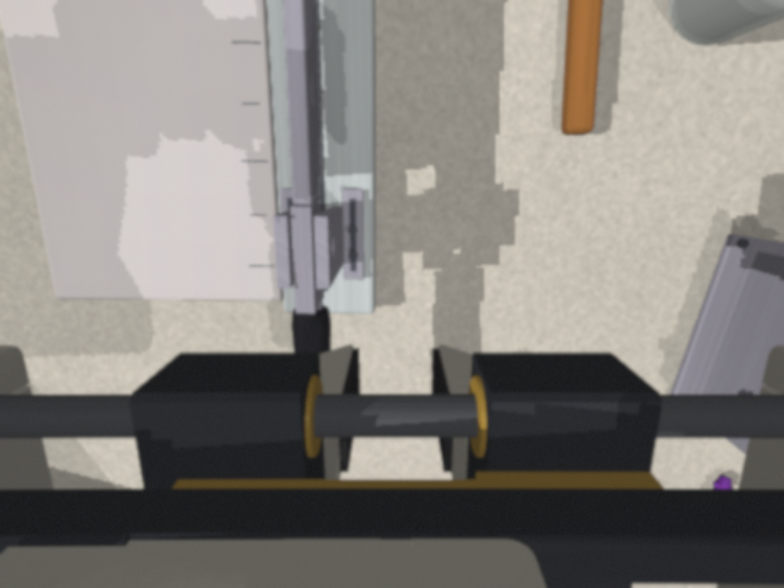

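Run:
```python
from h import *
i=cv2.imread('pics/w3.png')[120:235,180:290]
cv2.imwrite('pics/w3z.png',cv2.resize(i,None,fx=5,fy=5,interpolation=cv2.INTER_CUBIC))
c=snap('scene','sc3.png'); i=c['pixels'][190:330,350:460,::-1]
cv2.imwrite('pics/sc3z.png',cv2.resize(i,None,fx=4,fy=4,interpolation=cv2.INTER_CUBIC))
```

```text
(no output)
```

View pics/w3z.png

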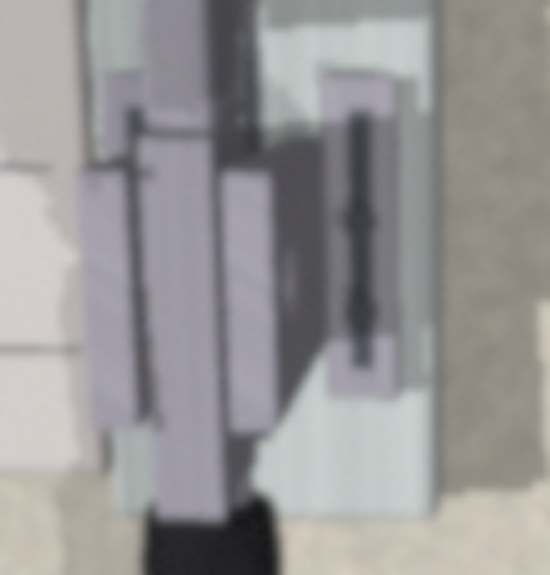

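View pics/sc3z.png

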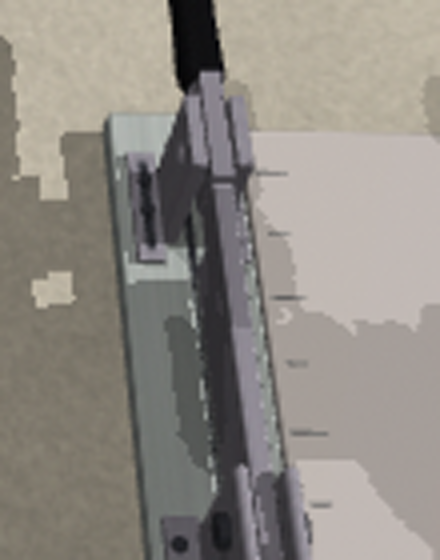

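Run:
```python
from h import *
c=load('w3.png'); s=load('sc3.png')
P=lambda *a:[[180+x/5,120+y/5] for x,y in a]
near=onz(c,P((221,168),(271,168),(232,432),(277,432)),.107); far=onz(c,P((80,172),(123,170),(95,428),(140,430)),.107)
R=lambda y:np.array([[np.cos(y),np.sin(y)],[-np.sin(y),np.cos(y)]])
Y=-.073
for n,p in(('near',near),('far',far)): print(n,p.round(4).tolist(),'slicer axes',(p[:,:2]@R(Y).T).round(4).tolist())
S=lambda *a:[[350+x/4,190+y/4] for x,y in a]
q=onz(s,S((192,92),(200,165),(183,95),(229,97),(250,172)),.107); print('scene near top ends, ..',q.round(4).tolist(),(q[:,:2]@R(Y).T).round(4).tolist())
r=onz(c,P((437,515),(432,10),(108,515)),.02);print('rail',r.round(4).tolist(),(r[:,:2]@R(Y).T).round(4).tolist())
f=onz(c,P((324,74),(328,395),(396,388),(392,74)),.024);print('foot',(f[:,:2]@R(Y).T).round(4).tolist())
```

```text
near [[0.6014, 0.1063, 0.107], [0.6009, 0.098, 0.107], [0.5564, 0.1092, 0.107], [0.5559, 0.1014, 0.107]] slicer axes [[0.5921, 0.1499], [0.5922, 0.1416], [0.547, 0.1495], [0.5471, 0.1417]]
far [[0.6021, 0.1297, 0.107], [0.602, 0.1225, 0.107], [0.5585, 0.1327, 0.107], [0.5577, 0.125, 0.107]] slicer axes [[0.5911, 0.1732], [0.5915, 0.1661], [0.5474, 0.1731], [0.5471, 0.1654]]
scene near top ends, .. [[0.5572, 0.1044, 0.107], [0.6025, 0.1006, 0.107], [0.5588, 0.0993, 0.107], [0.5613, 0.1237, 0.107], [0.6079, 0.1259, 0.107]] [[0.5481, 0.1448], [0.5935, 0.1442], [0.5501, 0.1398], [0.5508, 0.1643], [0.5971, 0.1699]]
rail [[0.5129, 0.0805, 0.02], [0.6248, 0.0736, 0.02], [0.5174, 0.1562, 0.02]] [[0.5057, 0.1177], [0.6178, 0.1189], [0.5046, 0.1935]]
foot [[0.6044, 0.1416], [0.5346, 0.1419], [0.5364, 0.1267], [0.6046, 0.1272]]
```

Request:
send_rows --plan '[[[-0.015,-0.035,0],[0,0,-0.018],188],[[-0.015,-0.035,0],[0,0,-0.018],188],[[-0.015,-0.035,0],[0,0,-0.018],188],[[-0.015,-0.035,0],[0,0,-0.018],188],[[-0.015,-0.035,0],[0,0,-0.018],188],[[-0.015,-0.035,0],[0,0,-0.018],188],[[-0.015,-0.035,0],[0,0,-0.018],188],[[-0.015,-0.035,0],[0,0,-0.018],188],[[-0.015,-0.035,0],[0,0,-0.018],188],[[-0.015,-0.015,0],[0,0,0],188],[[0,0,0],[0,0,0],188]]'

```text
time: 6.95
tool_pos: [0.4004, -0.2697, 0.2253]
tool_rot: [-3.141, 0.001, -0.223]
contact_force: [0.1, 0.4, -0.4]
opening: 0.0241
```

Run:
```python
from h import *
c=snap('wrist','w4.png'); o=robot.observe(); print(o['tool_pos'],o['tool_rot'],o['contact_force'],o['opening'])
cv2.imwrite('pics/w4b.png',cv2.resize(c['pixels'][:,:,::-1],None,fx=1.4,fy=1.4))
```

```text
[ 0.40125257 -0.26867792  0.22544641] [-3.14087811e+00  7.30567034e-04 -2.21730490e-01] [0.57246732 0.23887006 1.13520129] 0.02426600149861175
```

View pics/w4b.png

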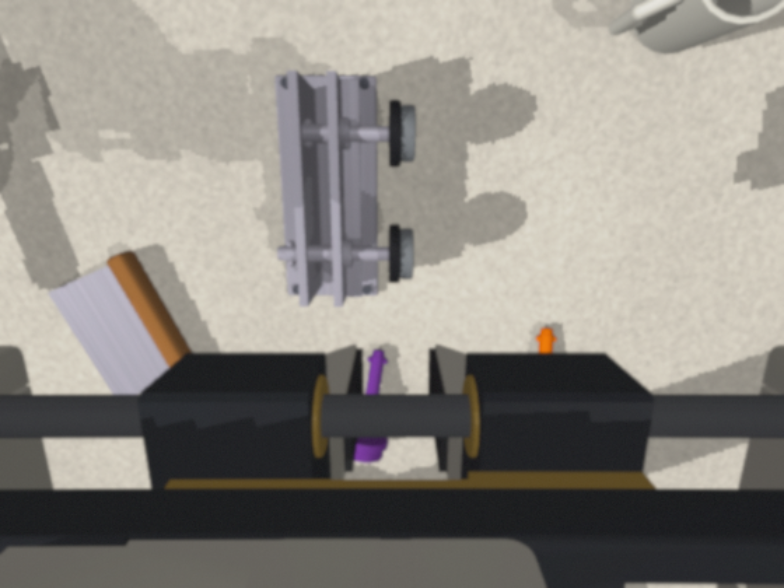

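Run:
```python
from h import *
i=cv2.imread('pics/w4.png')[45:225,190:305]
cv2.imwrite('pics/w4z.png',cv2.resize(i,None,fx=5,fy=5,interpolation=cv2.INTER_CUBIC)[150:,:])
```

```text
(no output)
```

View pics/w4z.png

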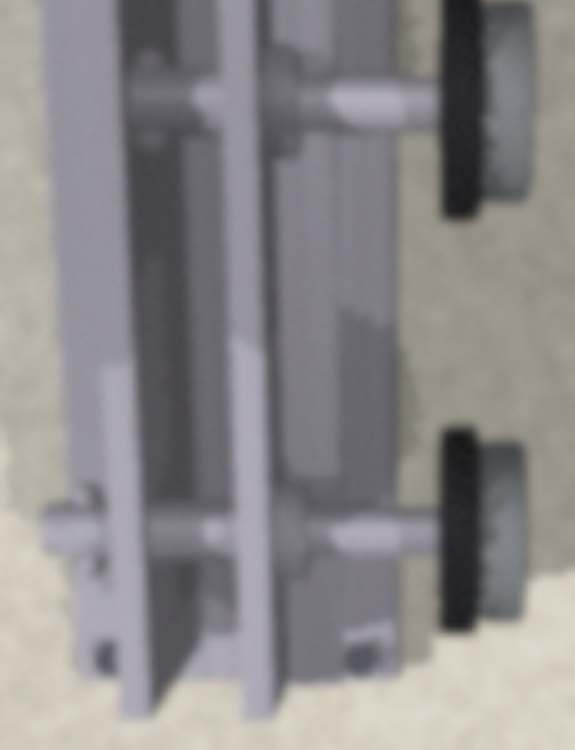

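Run:
```python
from h import *
c=load('w4.png')
P=lambda *a:[[190+x/5,75+y/5] for x,y in a]
p=onz(c,P((440,427),(440,632),(42,531),(440,530)),.06); print(p.round(4).tolist())
d=p[2]-p[3]; yaw=np.arctan2(-d[0],d[1]); print('pin yaw',yaw, np.hypot(*d[:2]))
w=onz(c,P((258,718),(137,715)),.074); print(w.round(4).tolist())
w=onz(c,P((257,718),(233,340),(136,715),(115,365)),.074); e=w[1]-w[0];f=w[3]-w[2]; print('wall yaw',np.arctan2(e[1],e[0]),np.arctan2(f[1],f[0]))
bt=onz(c,P((527,530)),.06); print('button',bt.round(4), onz(c,P((527,530)),.075).round(4))
Y=-.22; yh=np.array([-np.sin(Y),np.cos(Y)])
m=(p[0]+p[1])/2
print('grip', m[:2]+yh*(-.0085), p[3][:2]-yh*.0085,p[2][:2]-yh*.0865)
```

```text
[[0.4369, -0.2733, 0.06], [0.3969, -0.2641, 0.06], [0.4343, -0.1917, 0.06], [0.4171, -0.2688, 0.06]]
pin yaw -0.21995674710909177 0.07894426012649924
[[0.3911, -0.2264, 0.074], [0.3969, -0.2035, 0.074]]
wall yaw -0.19499876481078454 -0.21797541695597464
button [[ 0.4133 -0.2856  0.06  ]] [[ 0.416  -0.2856  0.075 ]]
grip [ 0.41501801 -0.27702467] [ 0.41525827 -0.2770798 ] [ 0.415461   -0.27615756]
```

Request:
send_rows --plan '[[[0.0145,-0.0075,-0.02],[0,0,0],188],[[0,0,-0.05],[0,0,0],188],[[0,0,-0.05],[0,0,0],188],[[0,0,0],[0,0,0],188],[[0,0,0],[0,0,0],188]]'

```text
time: 7.5
tool_pos: [0.417, -0.2754, 0.1063]
tool_rot: [-3.141, 0.001, -0.219]
contact_force: [-0.0, -0.7, 1.2]
opening: 0.0243
```

Run:
```python
from h import *
c=snap('wrist','w5.png'); o=robot.observe(); print(o['tool_pos'],o['tool_rot'],o['contact_force'],o['opening'])
cv2.imwrite('pics/w5b.png',cv2.resize(c['pixels'][:,:,::-1],None,fx=1.4,fy=1.4))
for n in('scene','side'):
    c=snap(n,n+'5.png')
    i=c['pixels'][160:260,180:300,::-1] if n=='scene' else c['pixels'][120:260,240:400,::-1]
    cv2.imwrite('pics/%s5z.png'%n,cv2.resize(i,None,fx=5,fy=4.2 if n=='side' else 5,interpolation=cv2.INTER_CUBIC))
```

```text
[ 0.41777336 -0.27645455  0.10766164] [ 3.14047898e+00 -2.19876967e-03 -2.18891505e-01] [-0.10684229 -0.30603935  0.3460086 ] 0.02390214447179351
```

View pics/w5b.png

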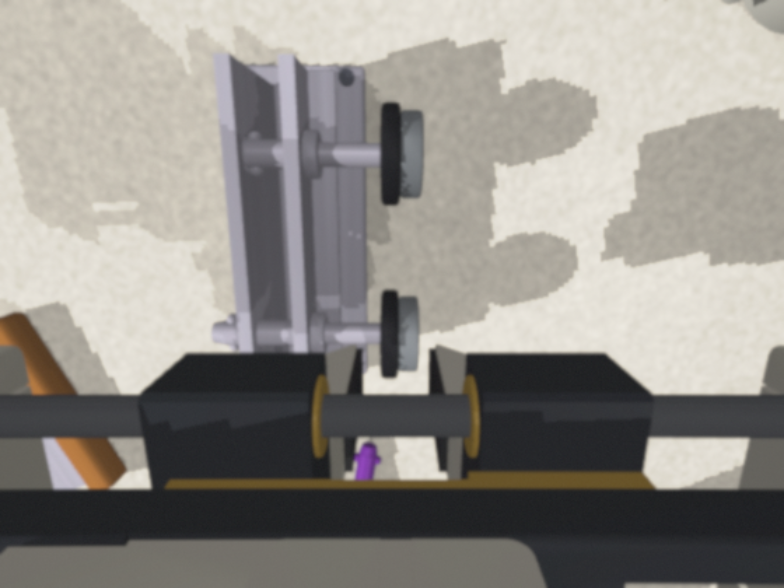

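View pics/scene5z.png

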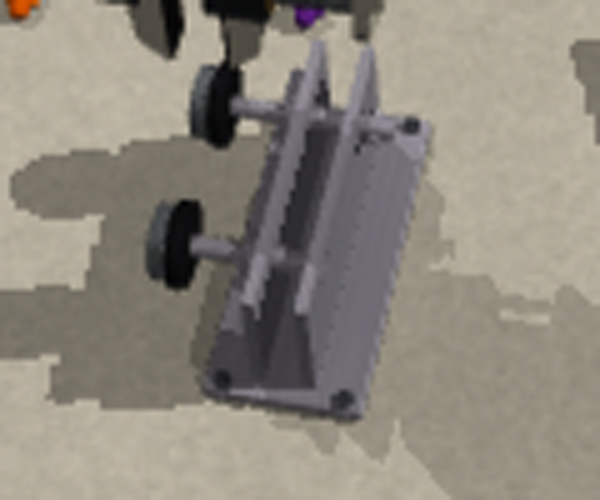

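View pics/side5z.png

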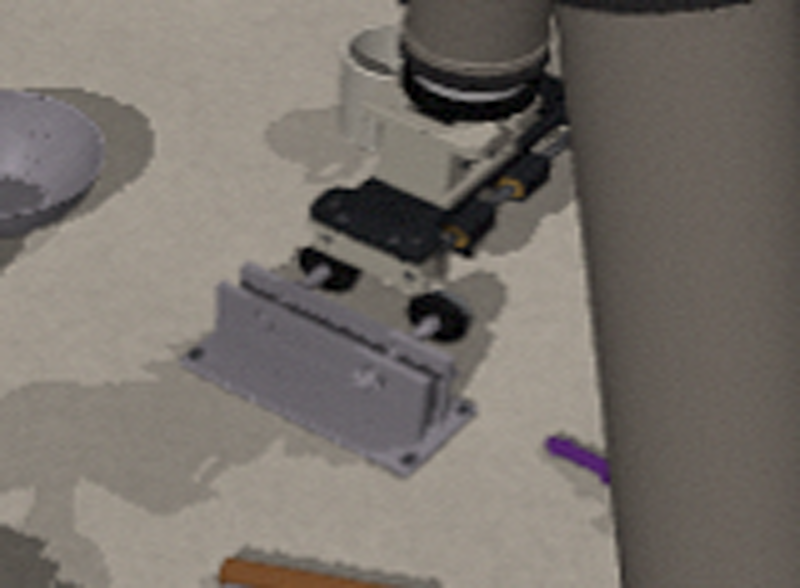

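Run:
```python
from h import *
c=load('w5.png'); f=1.4
P=lambda *a:[[x/f,y/f] for x,y in a]
p=onz(c,P((382,291),(382,377),(213,333),(382,334)),.06); print(p.round(4).tolist())
Y=-.22; yh=np.array([-np.sin(Y),np.cos(Y)])
print((p[0]+p[1])[:2]/2-yh*.0085, p[3][:2]-yh*.0085,p[2][:2]-yh*.0865)
o=[robot.observe()['tool_pos'] for _ in range(3)];print(o)
```

```text
[[0.4372, -0.2733, 0.06], [0.3954, -0.2637, 0.06], [0.4346, -0.1912, 0.06], [0.4168, -0.2686, 0.06]]
[ 0.41444502 -0.27677141] [ 0.41498992 -0.27689638] [ 0.4156852  -0.27566445]
[array([ 0.41797071, -0.27722926,  0.10844818]), array([ 0.41797071, -0.27722926,  0.10844818]), array([ 0.41797071, -0.27722926,  0.10844818])]
```

Request:
send_rows --plan '[[[-0.001,0,-0.02],[0,0,0],188],[[-0.001,0,-0.019],[0,0,0],188],[[0,0,0],[0,0,0],188],[[0,0,0],[0,0,0],188]]'

```text
time: 8.05
tool_pos: [0.4151, -0.2771, 0.0684]
tool_rot: [3.14, -0.002, -0.22]
contact_force: [0.0, -0.1, 0.3]
opening: 0.0239
```

Run:
```python
from h import *
for k in range(1):
    o=robot.observe(); print(o['tool_pos'],o['contact_force'])
c=snap('wrist','w6.png');cv2.imwrite('pics/w6b.png',cv2.resize(c['pixels'][:,:,::-1],None,fx=1.4,fy=1.4))
o=robot.observe(); print(o['tool_pos'],o['contact_force'])
c=snap('scene','scene6.png');i=c['pixels'][150:230,190:290,::-1]
cv2.imwrite('pics/scene6z.png',cv2.resize(i,None,fx=6,fy=6,interpolation=cv2.INTER_CUBIC))
o=robot.observe(); print(o['tool_pos'],o['contact_force'])
```

```text
[ 0.41513141 -0.27712256  0.068372  ] [ 0.00565156 -0.09288852  0.32317084]
[ 0.41531929 -0.27730364  0.06855564] [ 0.36374736  0.81884359 -0.73200084]
[ 0.41529539 -0.27729525  0.06848023] [-0.22144655 -0.40751149  0.08954441]
```

View pics/w6b.png

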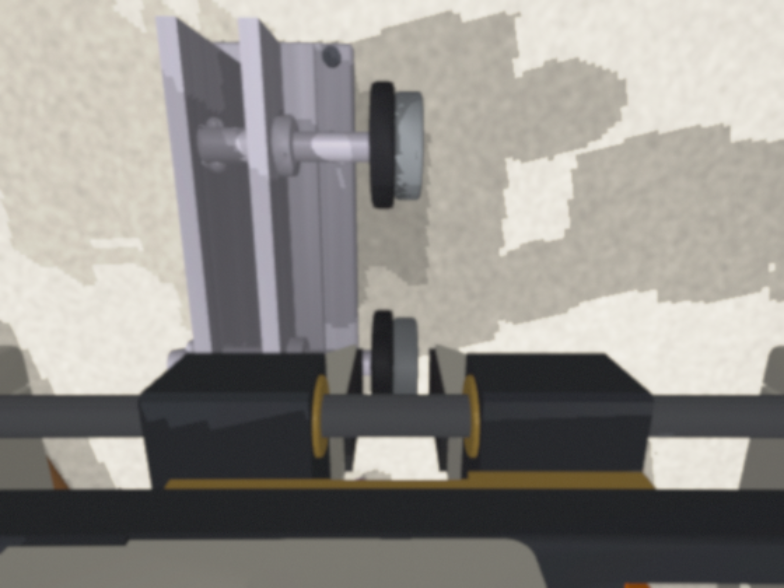

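View pics/scene6z.png

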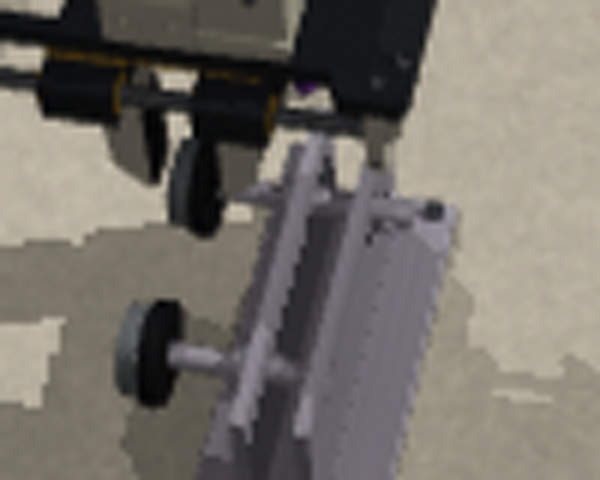

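Request:
send_rows --plan '[[[0,0,-0.001],[0,0,0],188],[[0,0,0],[0,0,0],205],[[0,0,0],[0,0,0],215],[[0,0,0],[0,0,0],225],[[0,0,0],[0,0,0],255],[[0,0,0],[0,0,0],255],[[0,0,0],[0,0,0],255]]' --newtons 20

```text
time: 8.85
tool_pos: [0.4144, -0.2766, 0.0658]
tool_rot: [3.141, -0.0, -0.22]
contact_force: [0.2, 0.9, 0.9]
opening: 0.0107
```

Run:
```python
from h import *
c=snap('wrist','w7.png');cv2.imwrite('pics/w7b.png',cv2.resize(c['pixels'][200:300,150:350,::-1],None,fx=4,fy=4,interpolation=cv2.INTER_CUBIC))
o=robot.observe(); print(o['tool_pos'],o['contact_force'],o['torque'],o['opening'])
```

```text
[ 0.41439364 -0.27654422  0.06578926] [0.71016616 0.59102757 1.39655575] [ 0.21830996 -0.0950359  -0.00754304] 0.010623919359910488
```

View pics/w7b.png

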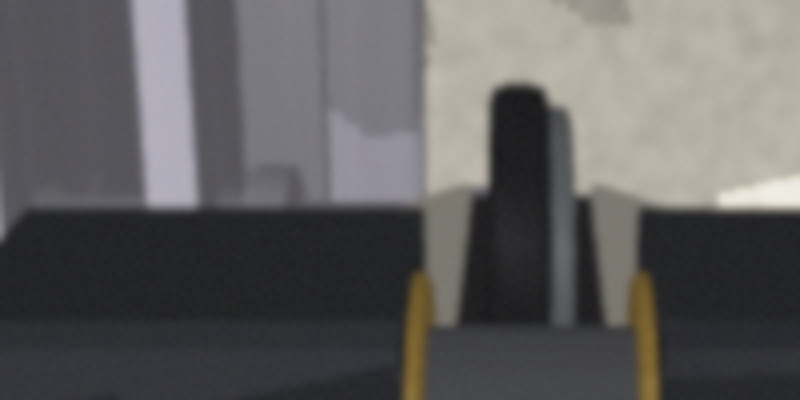

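Request:
send_rows --plan '[[[-0.0011,-0.0049,0],[0,0,0],255],[[-0.0011,-0.0049,0],[0,0,0],255],[[0,0,0],[0,0,0],255]]'

```text
time: 9.2
tool_pos: [0.4121, -0.2874, 0.0657]
tool_rot: [3.141, -0.0, -0.221]
contact_force: [-0.7, -1.7, 0.8]
opening: 0.0107
```

Free-moving; the balls have passed. Continuing.

Request:
send_rows --plan '[[[-0.0022,-0.0098,0],[0,0,0],255],[[-0.0022,-0.0098,0],[0,0,0],255],[[-0.0022,-0.0098,0],[0,0,0],255],[[0,0,0],[0,0,0],255]]'

```text
time: 9.6
tool_pos: [0.4052, -0.3174, 0.0656]
tool_rot: [3.141, -0.0, -0.222]
contact_force: [-0.3, -0.6, -1.7]
opening: 0.0104
```

Run:
```python
from h import *
for n,b in(('scene',(150,250,180,300)),('wrist',(60,300,150,420))):
    c=snap(n,n+'8.png');cv2.imwrite('pics/%s8b.png'%n,cv2.resize(c['pixels'][b[0]:b[1],b[2]:b[3],::-1],None,fx=(5 if n=='scene' else 2.5),fy=(5 if n=='scene' else 2.5),interpolation=cv2.INTER_CUBIC))
```

```text
(no output)
```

View pics/scene8b.png

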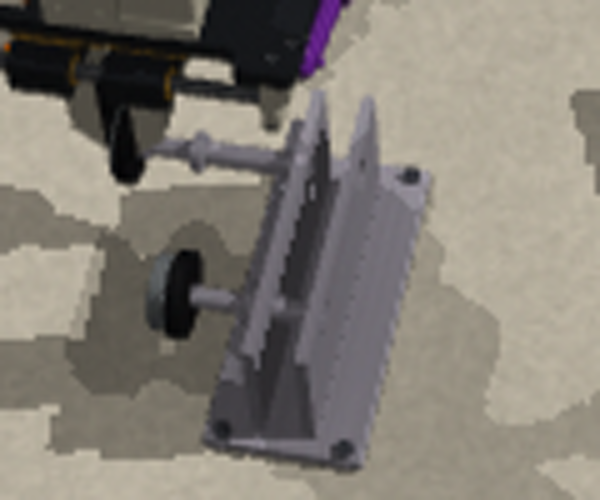

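View pics/wrist8b.png

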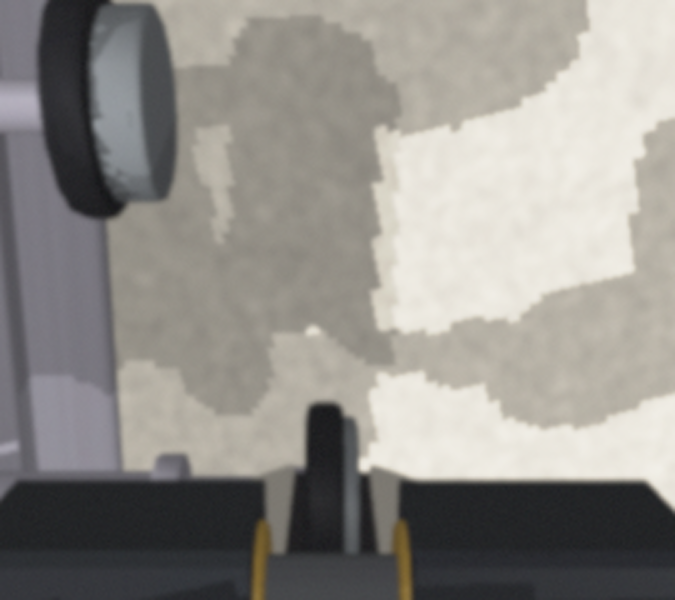

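Request:
send_rows --plan '[[[-0.0022,-0.0098,0],[0,0,0],255],[[-0.0022,-0.0098,0],[0,0,0],255],[[-0.0022,-0.0098,0],[0,0,0],255],[[0,0,0],[0,0,0],255],[[0,0,0],[0,0,0],255],[[0,0,0.03],[0,0,0],255],[[0,0,0.04],[0,0,0],255],[[0,0,0.04],[0,0,0],255],[[0,0,0],[0,0,0],255]]'

```text
time: 10.6
tool_pos: [0.4011, -0.347, 0.1812]
tool_rot: [3.135, -0.008, -0.22]
contact_force: [-0.4, -1.0, -1.2]
opening: 0.0106
```

Run:
```python
from h import *
for n,b in(('scene',(110,230,150,300)),('side',(80,230,240,440))):
    c=snap(n,n+'9.png');cv2.imwrite('pics/%s9b.png'%n,cv2.resize(c['pixels'][b[0]:b[1],b[2]:b[3],::-1],None,fx=4,fy=4,interpolation=cv2.INTER_CUBIC))
```

```text
(no output)
```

View pics/scene9b.png

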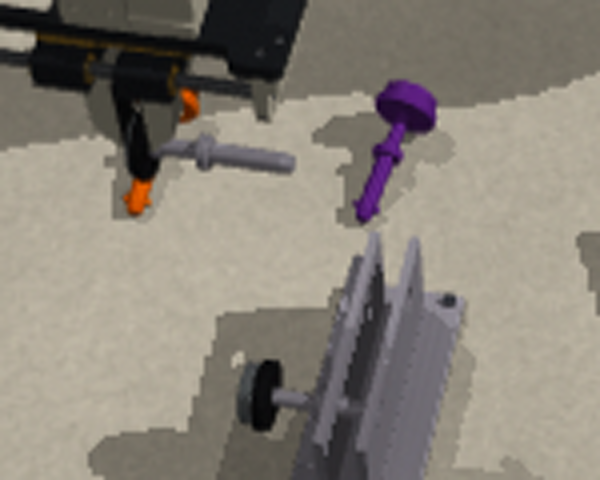

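View pics/side9b.png

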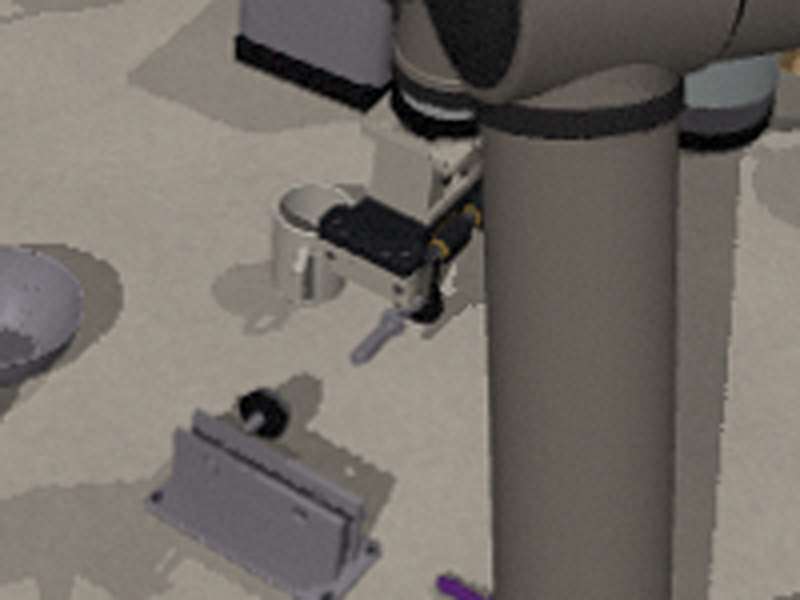

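Run:
```python
from h import *
c=load('scene9.png');s=load('side9.png')
n=tri([c,s],[(150+293/4,110+164/4),(240+357/4,80+357/4)]);h=tri([c,s],[(150+206/4,110+152/4),(240+395/4,80+320/4)])
o=robot.observe();print(n,h,n-h,o['tool_pos'],o['tool_rot'],o['contact_force'])
```

```text
[ 0.41780294 -0.26709551  0.16823769] [ 0.406609   -0.31474993  0.16750041] [0.01119394 0.04765441 0.00073728] [ 0.39913749 -0.34491621  0.17631034] [ 3.14066266e+00 -1.23039932e-03 -2.19827335e-01] [ 0.55444931 -0.71528315 -1.60438217]
```

Request:
send_rows --plan '[[[0.017,0.033,0],[0,0,0.015],255],[[0.017,0.033,0],[0,0,0.015],255],[[0.017,0.033,0],[0,0,0.015],255],[[0.017,0.033,0],[0,0,0.015],255],[[0.017,0.033,0],[0,0,0.015],255],[[0.017,0.033,0],[0,0,0.015],255],[[0.017,0.033,0],[0,0,0.015],255],[[0.017,0.033,0],[0,0,0.015],255],[[0.017,0.033,0],[0,0,0.015],255],[[0.017,0.033,0],[0,0,0.013],255],[[0,0,-0.03],[0,0,0],255],[[0,0,-0.03],[0,0,0],255],[[0,0,0],[0,0,0],255],[[0,0,0],[0,0,0],255]]'

```text
time: 12.1
tool_pos: [0.5681, -0.015, 0.1147]
tool_rot: [-3.141, 0.003, -0.072]
contact_force: [0.5, 1.0, -0.2]
opening: 0.0104
```

Run:
```python
from h import *
o=robot.observe();print(o['tool_pos'],o['tool_rot'],o['contact_force'],o['opening'])
for n,b in(('scene',(180,310,310,470)),('side',(180,330,180,340)),('wrist',(100,300,150,420))):
    c=snap(n,n+'10.png');o=robot.observe();print(o['tool_pos']);k=2.5 if n=='wrist' else 5
    cv2.imwrite('pics/%s10b.png'%n,cv2.resize(c['pixels'][b[0]:b[1],b[2]:b[3],::-1],None,fx=k,fy=k if n!='side' else 4,interpolation=cv2.INTER_CUBIC)[:,:800])
```

```text
[ 0.56812885 -0.0149632   0.11470747] [-3.14139295  0.00326244 -0.07215052] [ 0.53858033  0.99619837 -0.17374673] 0.01038230993509493
[ 0.56905791 -0.01527405  0.11599202]
[ 0.56952777 -0.01543332  0.11670871]
[ 0.56972152 -0.01551241  0.11706718]
```

View pics/scene10b.png

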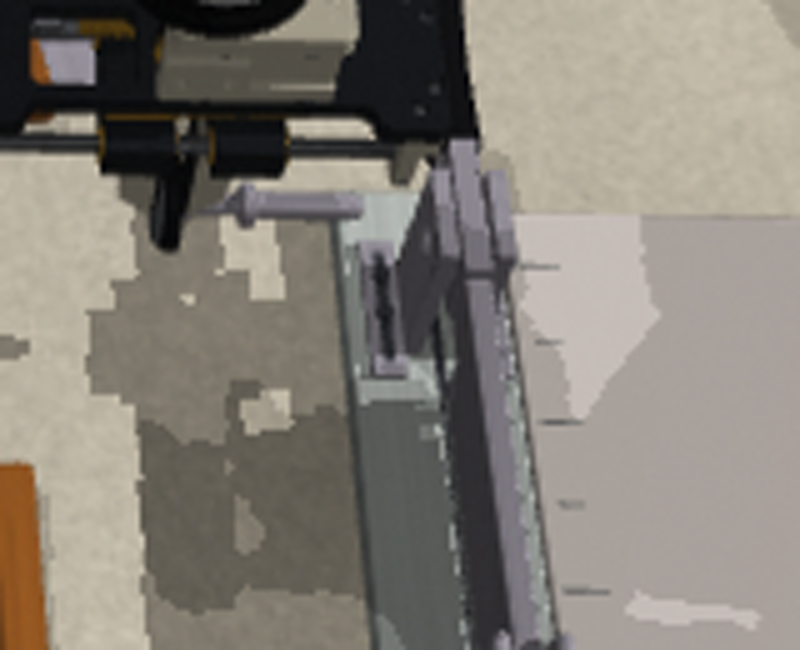

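View pics/side10b.png

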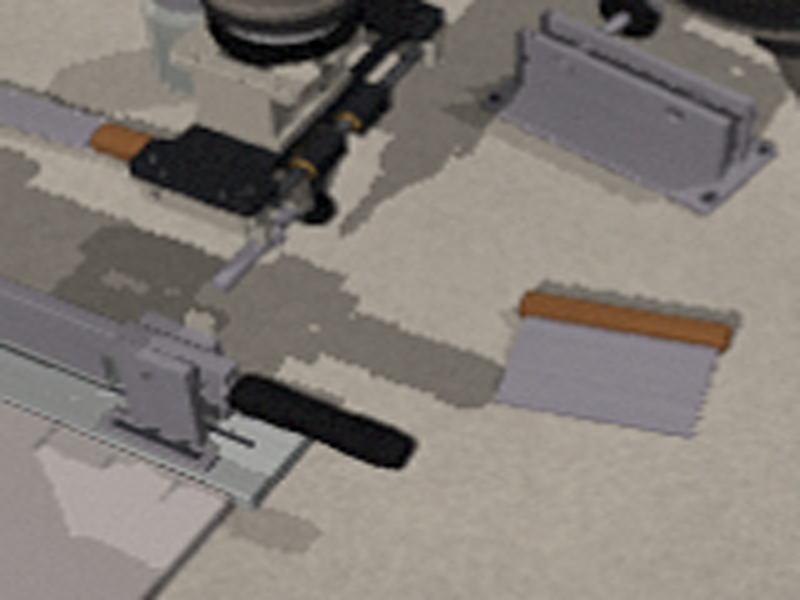

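View pics/wrist10b.png

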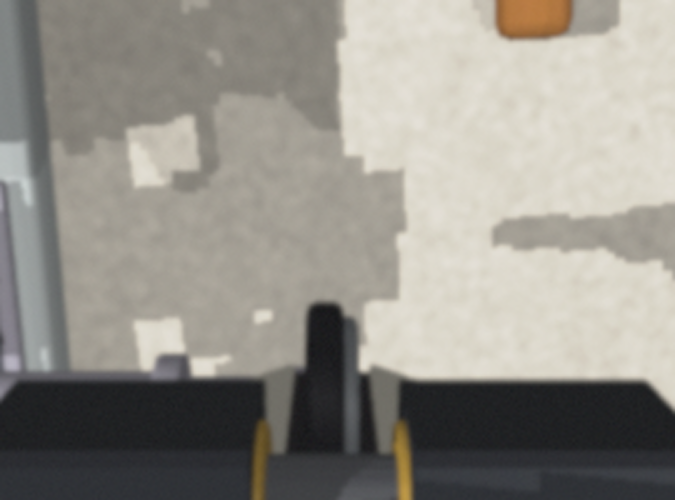

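Run:
```python
from h import *
c=load('scene10.png');s=load('side10.png')
Y=-.073; xh=np.array([np.cos(Y),np.sin(Y),0]); yh=np.array([-np.sin(Y),np.cos(Y),0])
hole=np.array([.5783,.0997,.085])
tcp=np.array([.5695,-.0155,.1168]); nose=tcp+yh*.0865-[0,0,.007]; sh=tcp+yh*.0405-[0,0,.007]
def cs(p): return ((p-[310,180])*5).round(1).tolist()
def ss(p): return ((p-[180,180])*[5,4]).round(1).tolist()
P=[hole,nose,sh,hole+[0,0,.022]+xh*.022,hole+[0,0,.022]-xh*.022]
print('scene',cs(proj(c,P)));print('side',ss(proj(s,P)))
far=hole+yh*.032
print('side far lug hole, top corners',ss(proj(s,[far,far+xh*.022+[0,0,.022],far-xh*.022+[0,0,.022]])))
print('rail front edge right corner',)
n=tri([c,s],[(382,221.6),(223,250.75)]);print(n,nose)
```

```text
scene [[427.6, 233.8], [370.4, 201.6], [261.9, 199.3], [443.2, 251.9], [432.4, 163.7]]
side [[185.7, 339.6], [213.0, 285.4], [260.8, 235.7], [146.0, 306.1], [218.1, 334.2]]
side far lug hole, top corners [[151.2, 375.8], [110.7, 342.2], [183.4, 371.1]]
rail front edge right corner
[0.57701275 0.0667422  0.10677543] [0.57580889 0.07076962 0.1098    ]
```

Request:
send_rows --plan '[[[0,0,-0.012],[0,0,0],255],[[0,0,-0.011],[0,0,0],255],[[0.0008,0.011,0],[0,0,0],255],[[0.0008,0.011,0],[0,0,0],255],[[0,0,0],[0,0,0],255],[[0,0,0],[0,0,0],255],[[0,0,0],[0,0,0],255]]'

```text
time: 12.95
tool_pos: [0.5707, 0.0069, 0.093]
tool_rot: [3.141, -0.001, -0.072]
contact_force: [0.1, 0.9, -0.3]
opening: 0.0106
```

Run:
```python
from h import *
for n,b in(('scene',(200,265,345,425)),('side',(215,290,180,260))):
    c=snap(n,n+'11.png');o=robot.observe();print(o['tool_pos'],o['contact_force'])
    cv2.imwrite('pics/%s11b.png'%n,cv2.resize(c['pixels'][b[0]:b[1],b[2]:b[3],::-1],None,fx=9,fy=8,interpolation=cv2.INTER_CUBIC))
```

```text
[0.5706906  0.00679148 0.09297971] [ 0.58730972  0.03190089 -0.90023401]
[0.57063774 0.00670585 0.09294208] [-0.01435754 -0.07226483 -0.99089234]
```

View pics/scene11b.png

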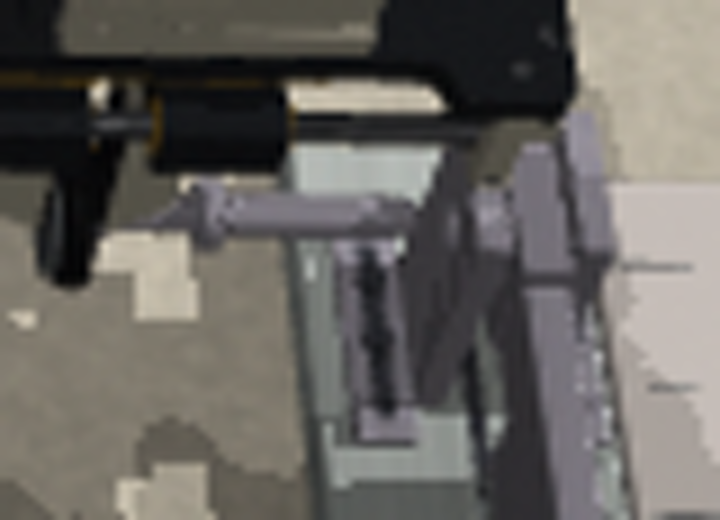

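View pics/side11b.png

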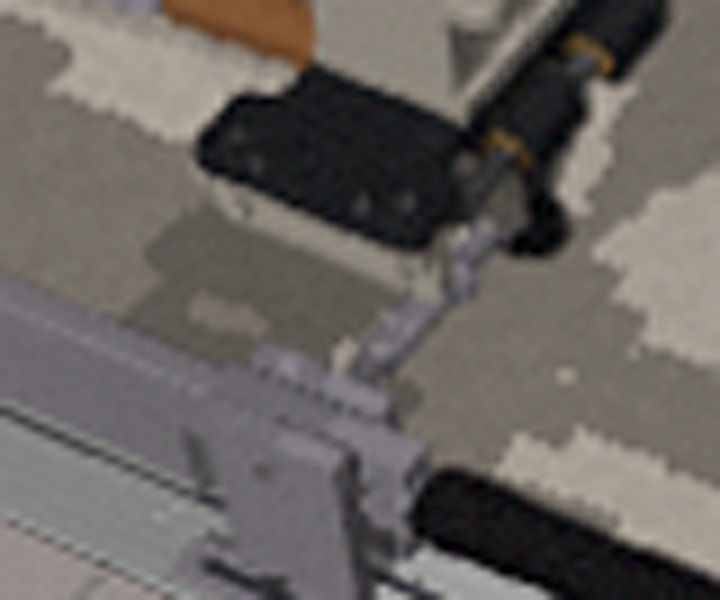

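Run:
```python
from h import *
c=load('scene11.png');s=load('side11.png')
Y=-.073; xh=np.array([np.cos(Y),np.sin(Y),0]); yh=np.array([-np.sin(Y),np.cos(Y),0])
hole=np.array([.5783,.0997,.085])
tcp=np.array([.5707,.0067,.093])
cs=lambda p:((p-[345,200])*[9,8]).round(1).tolist()
ss=lambda p:((p-[180,215])*[9,8]).round(1).tolist()
up=np.array([0,0,1])
for dz in(.006,.009):
  P=[tcp+yh*a-up*dz for a in(.0375,.055,.0775,.0835)]
  print(dz,'scene',cs(proj(c,P)),'side',ss(proj(s,P)))
L=[hole,hole+up*.022+xh*.022,hole+up*.022-xh*.022,hole+up*.022+xh*.022+yh*.008,hole+up*.022-xh*.022+yh*.008]
print('lug scene',cs(proj(c,L)));print('lug side',ss(proj(s,L)))
L=[p+yh*.024 for p in L];print('far lug scene',cs(proj(c,L)));print('side',ss(proj(s,[p+yh*0.008 if i==0 else p for i,p in enumerate(L)])))
```

```text
0.006 scene [[223.0, 203.3], [296.0, 204.7], [389.9, 206.5], [415.0, 207.0]] side [[440.6, 274.4], [408.3, 312.2], [366.0, 361.5], [354.6, 374.8]]
0.009 scene [[221.1, 209.0], [293.9, 210.4], [387.6, 212.2], [412.6, 212.7]] side [[441.3, 279.8], [409.0, 317.5], [366.9, 366.8], [355.5, 380.1]]
lug scene [[454.7, 214.1], [482.8, 243.0], [463.4, 101.9], [517.2, 243.7], [497.0, 102.6]]
lug side [[334.2, 399.2], [262.8, 332.2], [392.6, 388.3], [247.0, 350.1], [377.1, 406.6]]
far lug scene [[554.9, 216.1], [585.9, 245.1], [564.2, 103.8], [620.3, 245.7], [597.8, 104.5]]
side [[272.2, 471.7], [215.3, 386.1], [345.9, 443.5], [199.3, 404.3], [330.1, 462.1]]
```

Run:
```python
from h import *
s=cv2.imread('pics/side11.png')[235:270,210:250]; cv2.imwrite('pics/s11c.png',cv2.resize(s,None,fx=17,fy=17,interpolation=cv2.INTER_CUBIC))
s=cv2.imread('pics/scene11.png')[215:240,360:405]; cv2.imwrite('pics/c11c.png',cv2.resize(s,None,fx=17,fy=17,interpolation=cv2.INTER_CUBIC))
```

```text
(no output)
```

View pics/s11c.png

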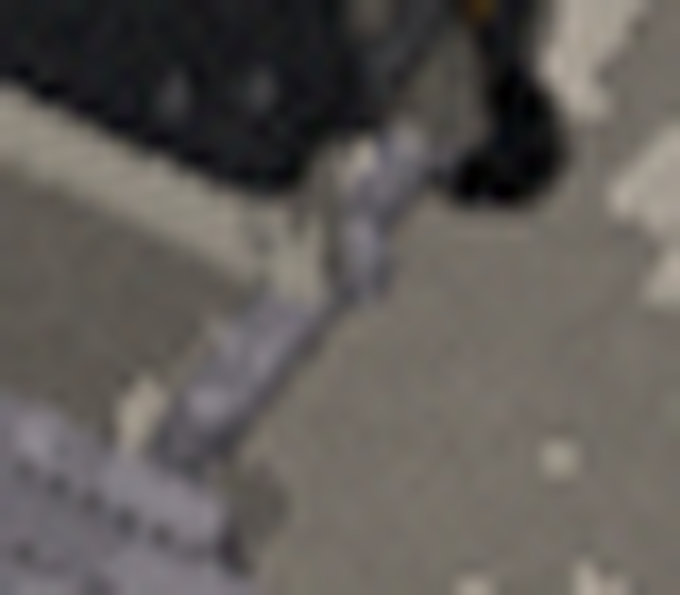

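View pics/c11c.png

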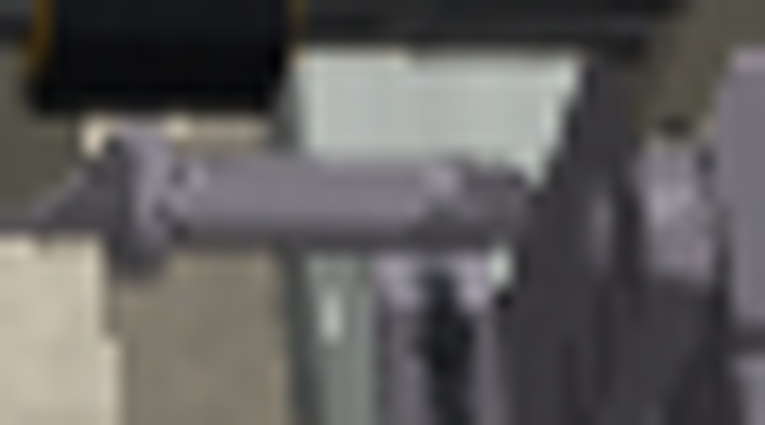

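Run:
```python
from h import *
c=load('scene11.png');s=load('side11.png')
C=lambda x,y:(360+x/17,215+y/17); S=lambda x,y:(210+x/17,235+y/17)
def plane(cam,a,b):
    o,d=ray(cam,[a,b]); n=np.cross(d[0],d[1]); return n/np.linalg.norm(n),o
for sp in [((300,302),(207,432)),((380,190),(207,432)),((360,235),(207,432)),((400,165),(300,302))]:
  n1,o1=plane(c,C(138,197),C(440,202)); n2,o2=plane(s,S(*sp[0]),S(*sp[1]))
  d=np.cross(n1,n2); d/=np.linalg.norm(d); d*=np.sign(d[1])
  # point on line with y=.05
  A=np.array([n1,n2,[0,1,0]]);p=np.linalg.solve(A,[n1@o1,n2@o2,.05]); print('dir',d.round(3),'yaw',-np.arctan2(d[0],d[1]).round(3),'pitch',np.arcsin(d[2]).round(3),'p',p.round(4))
Y=-.073;yh=np.array([-np.sin(Y),np.cos(Y),0]);t=np.array([.5707,.0067,.093]);print('expected at y=.05',t+yh*(.0433/.9973)-[0,0,.007])
print('shoulder',tri([c,s],[C(150,196),S(355,238)]),'exp',t+yh*.0375-[0,0,.007])
```

```text
dir [ 0.054  0.998 -0.02 ] yaw -0.055 pitch -0.02 p [0.5735 0.05   0.0813]
dir [ 0.054  0.998 -0.021] yaw -0.054 pitch -0.021 p [0.5735 0.05   0.0813]
dir [0.077 0.997 0.017] yaw -0.077 pitch 0.017 p [0.5728 0.05   0.0802]
dir [ 0.06   0.998 -0.011] yaw -0.06 pitch -0.011 p [0.5734 0.05   0.0813]
expected at y=.05 [0.57386664 0.05000159 0.086     ]
shoulder [0.57215045 0.04084897 0.08329205] exp [0.57343507 0.04410013 0.086     ]
```

Request:
send_rows --plan '[[[0.0003,0.004,0],[0,0,0],255],[[0.0003,0.004,0],[0,0,0],255],[[0.0001,0.002,0],[0,0,0],255],[[0,0,0],[0,0,0],255]]'

```text
time: 13.45
tool_pos: [0.5712, 0.0173, 0.0927]
tool_rot: [3.142, 0.0, -0.072]
contact_force: [0.7, -0.1, -0.4]
opening: 0.0105
```

Request:
send_rows --plan '[[[0.0001,0.002,0],[0,0,0],255],[[0,0,0],[0,0,0],255]]'

```text
time: 13.65
tool_pos: [0.5713, 0.0191, 0.0927]
tool_rot: [3.142, 0.0, -0.072]
contact_force: [0.6, 0.0, -0.5]
opening: 0.0106
```

Request:
send_rows --plan '[[[0.0001,0.002,0],[0,0,0],255],[[0,0,0],[0,0,0],255]]'

```text
time: 13.85
tool_pos: [0.5715, 0.0211, 0.0927]
tool_rot: [3.142, 0.0, -0.072]
contact_force: [-0.2, 0.9, -1.3]
opening: 0.0104
```

Request:
send_rows --plan '[[[0.0001,0.002,0],[0,0,0],255],[[0,0,0],[0,0,0],255]]'

```text
time: 14.05
tool_pos: [0.5716, 0.0231, 0.0927]
tool_rot: [3.142, 0.0, -0.072]
contact_force: [0.6, -0.3, -0.5]
opening: 0.0106
```

Request:
send_rows --plan '[[[0.0001,0.002,0],[0,0,0],255],[[0,0,0],[0,0,0],255]]'

```text
time: 14.25
tool_pos: [0.5717, 0.0251, 0.0928]
tool_rot: [3.142, -0.0, -0.072]
contact_force: [-0.5, 0.6, -0.9]
opening: 0.011
```

Request:
send_rows --plan '[[[0.0002,0.002,0],[0,0,0],255],[[0,0,0],[0,0,0],255]]'

```text
time: 14.45
tool_pos: [0.5719, 0.0269, 0.0927]
tool_rot: [3.141, 0.0, -0.072]
contact_force: [0.2, -0.2, -1.6]
opening: 0.0103
```

Run:
```python
from h import *
for n,b in(('scene',(200,265,345,425)),('side',(215,290,180,260))):
    c=snap(n,n+'12.png');o=robot.observe();print(o['tool_pos'],o['contact_force'])
    cv2.imwrite('pics/%s12b.png'%n,cv2.resize(c['pixels'][b[0]:b[1],b[2]:b[3],::-1],None,fx=9,fy=8,interpolation=cv2.INTER_CUBIC))
```

```text
[0.57187974 0.02685313 0.09275364] [-0.55739475 -1.58509659 -0.61407107]
[0.57184914 0.02681429 0.09273458] [-0.53905384 -0.47010389 -1.37213173]
```

View pics/scene12b.png

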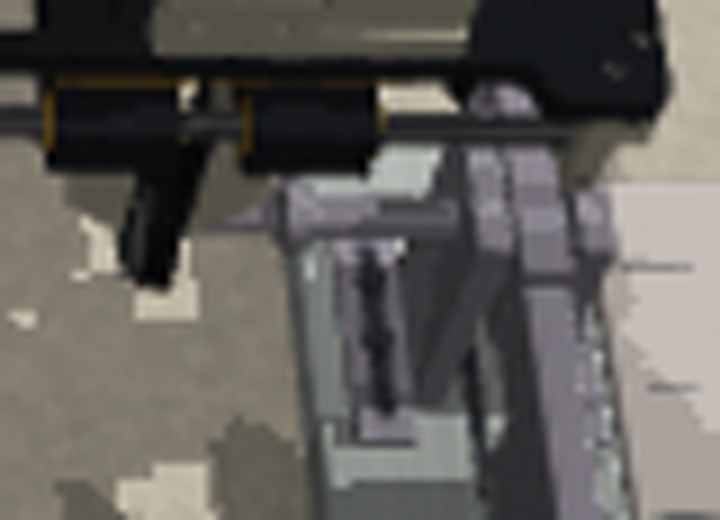

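View pics/side12b.png

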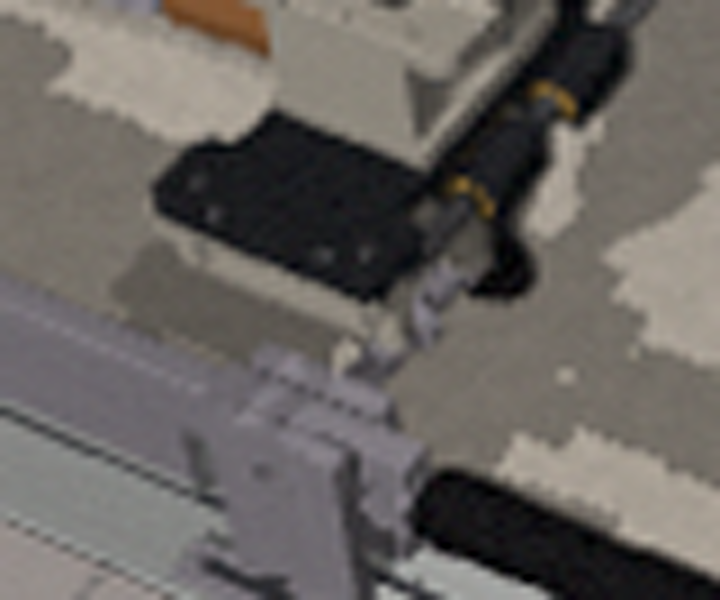

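Request:
send_rows --plan '[[[0.0001,0.002,0],[0,0,0],255],[[0,0,0],[0,0,0],255]]'

```text
time: 14.75
tool_pos: [0.5719, 0.0291, 0.0926]
tool_rot: [-3.141, 0.0, -0.072]
contact_force: [1.2, 0.2, -2.7]
opening: 0.0104
```

Request:
send_rows --plan '[[[0.0002,0.002,0],[0,0,0],255],[[0,0,0],[0,0,0],255]]'

```text
time: 14.95
tool_pos: [0.572, 0.0313, 0.0925]
tool_rot: [-3.141, 0.0, -0.072]
contact_force: [0.3, -0.3, -2.6]
opening: 0.0107
```

Request:
send_rows --plan '[[[0.0001,0.002,0],[0,0,0],255],[[0,0,0],[0,0,0],255]]'

```text
time: 15.15
tool_pos: [0.5722, 0.0332, 0.0926]
tool_rot: [-3.142, 0.0, -0.072]
contact_force: [-0.4, -0.2, -3.0]
opening: 0.011
```

Request:
send_rows --plan '[[[0.0001,0.002,0],[0,0,0],255],[[0,0,0],[0,0,0],255]]'

```text
time: 15.35
tool_pos: [0.5723, 0.0351, 0.0927]
tool_rot: [-3.142, 0.0, -0.072]
contact_force: [-0.3, -0.1, -3.0]
opening: 0.0109
```

Request:
send_rows --plan '[[[0.0002,0.002,0],[0,0,0],255],[[0,0,0],[0,0,0],255]]'

```text
time: 15.55
tool_pos: [0.5725, 0.0373, 0.0926]
tool_rot: [-3.141, 0.0, -0.072]
contact_force: [0.4, 1.0, -2.8]
opening: 0.011
```

Request:
send_rows --plan '[[[0.0001,0.002,0],[0,0,0],255],[[0,0,0],[0,0,0],255]]'

```text
time: 15.75
tool_pos: [0.5727, 0.0391, 0.0927]
tool_rot: [-3.141, -0.0, -0.072]
contact_force: [1.1, 0.7, -4.0]
opening: 0.0108
```

Request:
send_rows --plan '[[[0.0001,0.002,0],[0,0,0],255],[[0,0,0],[0,0,0],255]]'

```text
time: 15.95
tool_pos: [0.5729, 0.0409, 0.0928]
tool_rot: [3.141, -0.0, -0.072]
contact_force: [1.3, -1.2, -2.8]
opening: 0.0109
```

Request:
send_rows --plan '[[[0.0002,0.002,0],[0,0,0],255],[[0,0,0],[0,0,0],255]]'

```text
time: 16.15
tool_pos: [0.5731, 0.0429, 0.0928]
tool_rot: [3.141, -0.0, -0.072]
contact_force: [1.3, -2.1, -2.7]
opening: 0.0105
```

Request:
send_rows --plan '[[[0.0001,0.002,0],[0,0,0],255],[[0,0,0],[0,0,0],255]]'

```text
time: 16.35
tool_pos: [0.5732, 0.0449, 0.0928]
tool_rot: [3.141, -0.0, -0.072]
contact_force: [0.6, -3.0, -2.8]
opening: 0.0106
```

Request:
send_rows --plan '[[[0.0001,0.002,0],[0,0,0],255],[[0,0,0],[0,0,0],255]]'

```text
time: 16.55
tool_pos: [0.5733, 0.0469, 0.0928]
tool_rot: [3.141, -0.0, -0.072]
contact_force: [0.4, -3.9, -2.2]
opening: 0.0107
```

Request:
send_rows --plan '[[[0.0002,0.002,0],[0,0,0],255],[[0,0,0],[0,0,0],255]]'

```text
time: 16.75
tool_pos: [0.5734, 0.0489, 0.0928]
tool_rot: [3.141, -0.0, -0.072]
contact_force: [0.9, -4.4, -2.7]
opening: 0.0107
```

Request:
send_rows --plan '[[[0.0001,0.002,0],[0,0,0],255],[[0,0,0],[0,0,0],255]]'

```text
time: 16.95
tool_pos: [0.5735, 0.051, 0.0927]
tool_rot: [3.142, -0.0, -0.072]
contact_force: [0.5, -4.5, -3.8]
opening: 0.0108
```

Request:
send_rows --plan '[[[0.0002,0.002,0],[0,0,0],255],[[0,0,0],[0,0,0],255]]'

```text
time: 17.15
tool_pos: [0.5736, 0.0531, 0.0926]
tool_rot: [-3.141, 0.0, -0.072]
contact_force: [-0.2, -2.6, -4.3]
opening: 0.0109
```

Request:
send_rows --plan '[[[0.0001,0.002,0],[0,0,0],255],[[0,0,0],[0,0,0],255]]'

```text
time: 17.35
tool_pos: [0.5737, 0.055, 0.0927]
tool_rot: [-3.142, 0.0, -0.072]
contact_force: [0.6, -3.9, -4.4]
opening: 0.0106
```

Request:
send_rows --plan '[[[0.0002,0.002,0],[0,0,0],255],[[0,0,0],[0,0,0],255]]'

```text
time: 17.55
tool_pos: [0.5739, 0.0571, 0.0927]
tool_rot: [-3.142, 0.0, -0.072]
contact_force: [0.8, -2.9, -3.8]
opening: 0.0104
```

Run:
```python
from h import *
for n,b in(('scene',(200,265,345,425)),('side',(215,290,180,260))):
    c=snap(n,n+'13.png');o=robot.observe();print(o['tool_pos'],o['contact_force'])
    cv2.imwrite('pics/%s13b.png'%n,cv2.resize(c['pixels'][b[0]:b[1],b[2]:b[3],::-1],None,fx=9,fy=8,interpolation=cv2.INTER_CUBIC))
```

```text
[0.57388065 0.05703529 0.09266174] [-0.21894621 -2.42053501 -3.71581136]
[0.57388889 0.05707104 0.09266399] [ 1.07400592 -3.08209372 -4.06543048]
```

View pics/scene13b.png

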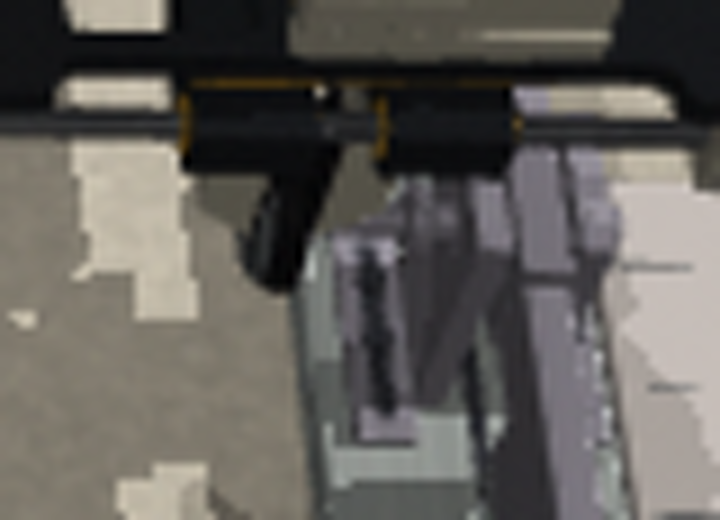

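View pics/side13b.png

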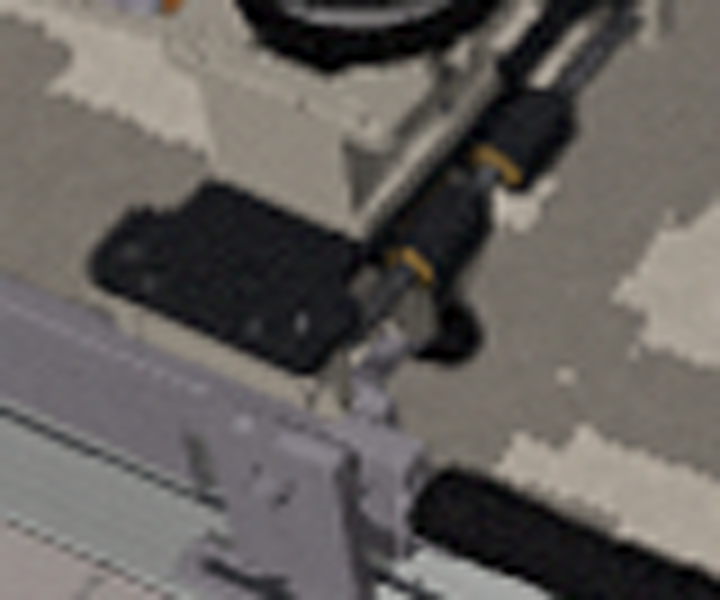

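Request:
send_rows --plan '[[[0.0001,0.002,0],[0,0,0],255],[[0,0,0],[0,0,0],255]]'

```text
time: 17.85
tool_pos: [0.574, 0.059, 0.0927]
tool_rot: [3.142, 0.0, -0.072]
contact_force: [1.2, -3.4, -3.3]
opening: 0.0108
```

Request:
send_rows --plan '[[[0.0001,0.001,0],[0,0,0],255],[[0,0,0],[0,0,0],255]]'

```text
time: 18.05
tool_pos: [0.5741, 0.0599, 0.0927]
tool_rot: [3.142, 0.0, -0.072]
contact_force: [1.1, -4.0, -3.5]
opening: 0.0105
```

Request:
send_rows --plan '[[[0.0001,0.001,0],[0,0,0],255],[[0,0,0],[0,0,0],255]]'

```text
time: 18.25
tool_pos: [0.5742, 0.061, 0.0927]
tool_rot: [3.142, 0.0, -0.072]
contact_force: [1.4, -2.9, -3.4]
opening: 0.0109
```

Request:
send_rows --plan '[[[0.0001,0.001,0],[0,0,0],255],[[0,0,0],[0,0,0],255]]'

```text
time: 18.45
tool_pos: [0.5743, 0.062, 0.0927]
tool_rot: [-3.142, 0.0, -0.072]
contact_force: [0.7, -4.1, -3.5]
opening: 0.0107
```

Request:
send_rows --plan '[[[0.0001,0.001,0],[0,0,0],255],[[0,0,0],[0,0,0],255]]'

```text
time: 18.65
tool_pos: [0.5744, 0.0628, 0.0927]
tool_rot: [3.141, 0.0, -0.072]
contact_force: [0.0, -5.2, -3.3]
opening: 0.0105
```

Request:
send_rows --plan '[[[0.0001,0.001,0],[0,0,0],255],[[0,0,0],[0,0,0],255]]'

```text
time: 18.85
tool_pos: [0.5745, 0.0629, 0.0927]
tool_rot: [3.14, 0.0, -0.072]
contact_force: [0.4, -8.9, -3.3]
opening: 0.0108
```

Request:
send_rows --plan '[[[0,0.001,0],[0,0,0],255],[[0,0,0],[0,0,0],255]]'

```text
time: 19.05
tool_pos: [0.5745, 0.063, 0.0928]
tool_rot: [3.138, 0.0, -0.072]
contact_force: [-0.2, -12.4, -2.8]
opening: 0.0107
```

Request:
send_rows --plan '[[[0,-0.001,0],[0,0,0],255],[[0,0,0],[0,0,0],213],[[0,0,0],[0,0,0],213],[[0,0,0],[0,0,0],213]]'

```text
time: 19.45
tool_pos: [0.5745, 0.0631, 0.093]
tool_rot: [3.14, -0.0, -0.072]
contact_force: [-0.2, -7.6, -2.3]
opening: 0.015
```

Request:
send_rows --plan '[[[0,-0.001,0],[0,0,0],202],[[-0.0001,-0.0015,0],[0,0,0],194],[[-0.0001,-0.0015,0],[0,0,0],188],[[0,0,0],[0,0,0],188],[[0,0,0],[0,0,0],188]]'

```text
time: 19.95
tool_pos: [0.5745, 0.0605, 0.0931]
tool_rot: [-3.141, -0.001, -0.072]
contact_force: [-0.5, 0.1, 0.9]
opening: 0.0241
```

Run:
```python
from h import *
o=robot.observe();print(o['tool_pos'],o['contact_force'],o['opening'])
for n,b in(('wrist',(180,300,150,370)),('side',(215,290,180,260))):
    c=snap(n,n+'14.png'); k=3.5 if n=='wrist' else 8
    cv2.imwrite('pics/%s14b.png'%n,cv2.resize(c['pixels'][b[0]:b[1],b[2]:b[3],::-1],None,fx=k,fy=k,interpolation=cv2.INTER_CUBIC))
```

```text
[0.57454428 0.06046866 0.09307578] [-0.48890857  0.05749211  0.86619771] 0.02405236151884336
```

View pics/wrist14b.png

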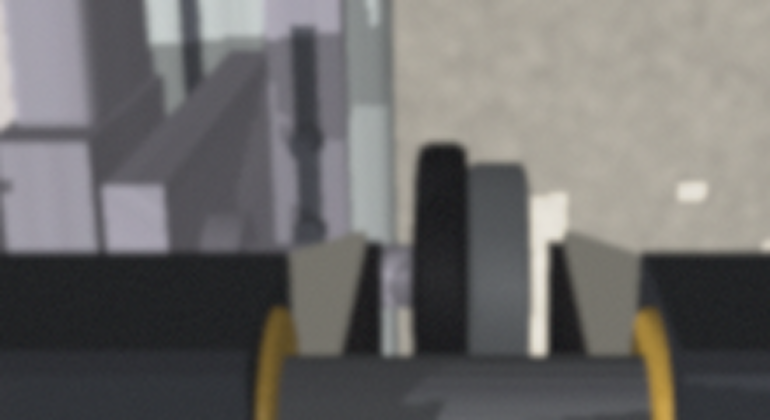

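View pics/side14b.png

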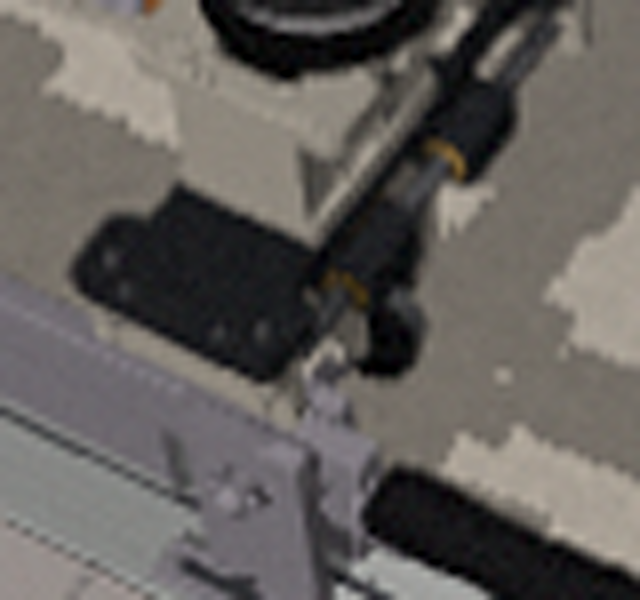

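Request:
send_rows --plan '[[[0,0,0.005],[0,0,0],188],[[0,0,0.01],[0,0,0],188],[[0,0,0.02],[0,0,0],188],[[0,0,0.04],[0,0,0],188],[[-0.01,-0.03,0.04],[0,0,0],188],[[-0.03,-0.04,0.03],[0,0,0],188],[[-0.03,-0.04,0],[0,0,0],188],[[-0.03,-0.03,0],[0,0,0],188],[[0,0,0],[0,0,0],188],[[0,0,0],[0,0,0],188]]'

```text
time: 21.05
tool_pos: [0.4789, -0.0744, 0.2339]
tool_rot: [3.141, -0.002, -0.074]
contact_force: [0.5, 0.5, -0.9]
opening: 0.0241
```

Run:
```python
from h import *
o=robot.observe();print(o['time'],o['tool_pos'],o['contact_force'],o['opening'])
for n,b,k in(('wrist',(0,300,50,400),2),('side',(215,300,180,260),8),('scene',(190,280,330,440),6)):
    c=snap(n,n+'15.png')
    cv2.imwrite('pics/%s15b.png'%n,cv2.resize(c['pixels'][b[0]:b[1],b[2]:b[3],::-1],None,fx=k,fy=min(k,7),interpolation=cv2.INTER_CUBIC))
```

```text
21.05 [ 0.47887968 -0.07435079  0.23387564] [ 0.47411854  0.5065307  -0.90326134] 0.02414629029571319
```

View pics/wrist15b.png

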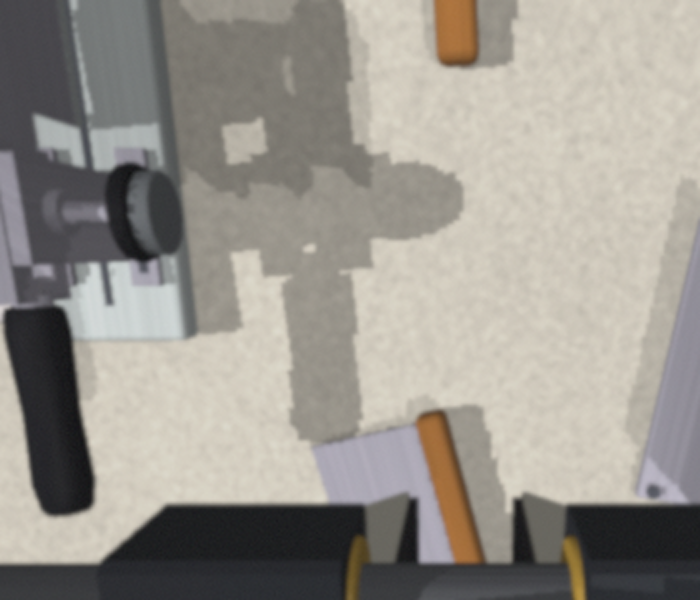

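View pics/side15b.png

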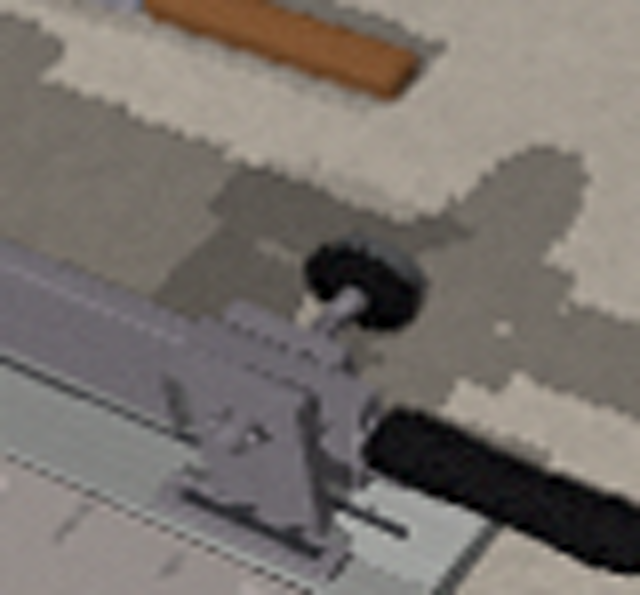

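View pics/scene15b.png

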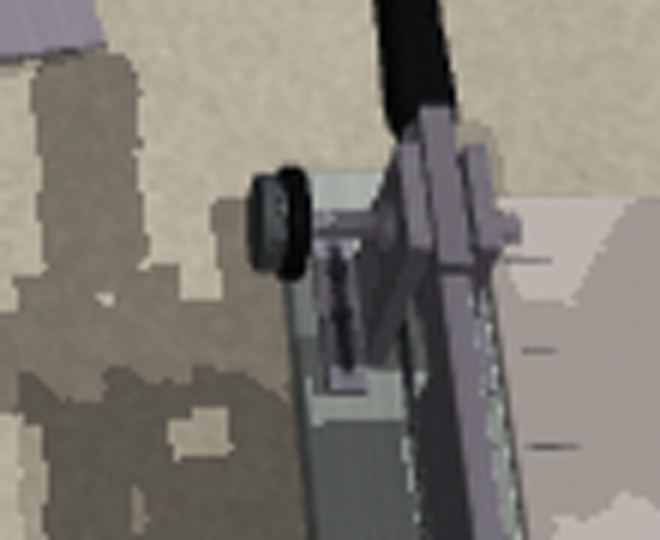

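Run:
```python
from h import *
c=load('scene15.png');s=load('side15.png');w=load('wrist15.png')
Y=-.073; xh=np.array([np.cos(Y),np.sin(Y),0]); yh=np.array([-np.sin(Y),np.cos(Y),0]); h=np.array([.5783,.0997,.085])
for gap in(0,.0025):
  P=[h+yh*(y-gap) for y in(-.049,-.040,-.032,-.006,.046)]
  print(gap,'scene',((proj(c,P)-[330,190])*6).round(0).tolist(),'wrist',((proj(w,P)-[50,0])*2).round(0).tolist())
P=[h-yh*.032+a*xh*.021 for a in(-1,1)];print('disc',((proj(w,P)-[50,0])*2).round(0).tolist())
for n,b,k,f in(('wrist',(60,150,50,150),8,'wz'),('scene',(205,245,365,425),12,'cz')):
    i=cv2.imread('pics/%s15.png'%n)[b[0]:b[1],b[2]:b[3]];cv2.imwrite('pics/%s15.png'%f,cv2.resize(i,None,fx=k if n=='scene' else 8,fy=k if n=='scene' else 6.5,interpolation=cv2.INTER_CUBIC))
```

```text
0 scene [[257.0, 218.0], [282.0, 218.0], [304.0, 219.0], [376.0, 220.0], [521.0, 223.0]] wrist [[167.0, 213.0], [147.0, 213.0], [129.0, 213.0], [70.0, 212.0], [-49.0, 212.0]]
0.0025 scene [[250.0, 217.0], [275.0, 218.0], [297.0, 219.0], [369.0, 220.0], [514.0, 223.0]] wrist [[173.0, 213.0], [153.0, 213.0], [134.0, 213.0], [75.0, 212.0], [-43.0, 212.0]]
disc [[135.0, 262.0], [122.0, 162.0]]
```

View pics/wz15.png

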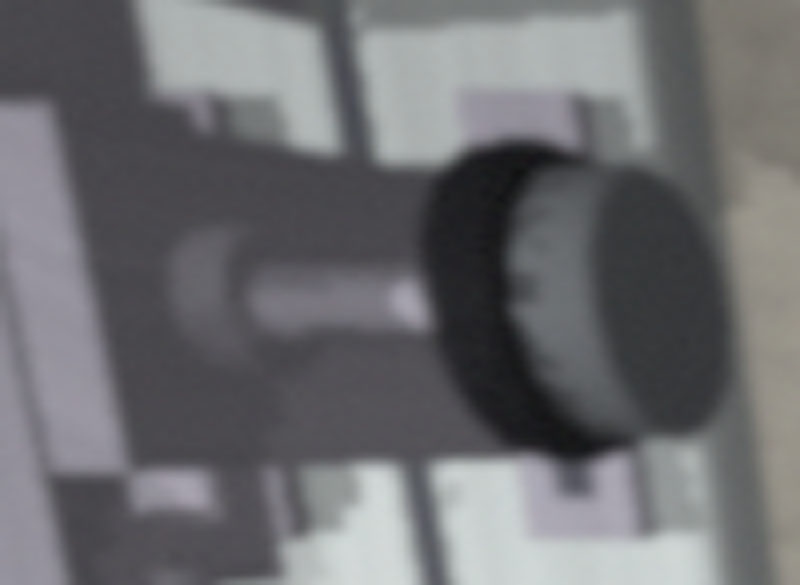

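View pics/cz15.png

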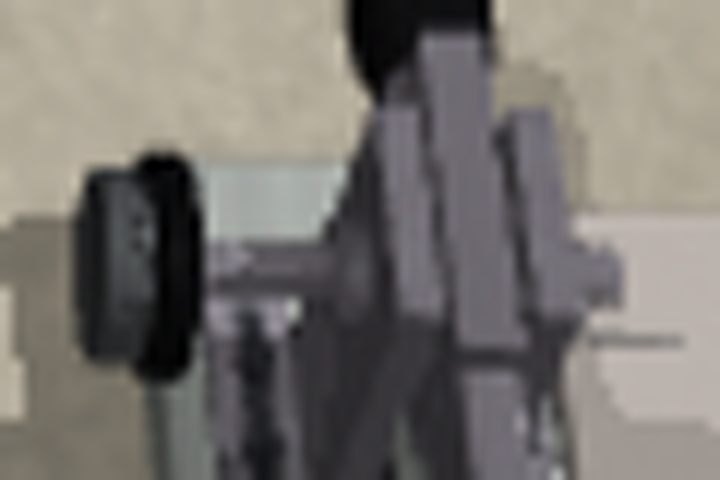

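Run:
```python
from h import *
print(robot.hand_in(), robot.observe()['time'])
```

```text
the job is handed in; nothing more can be done
the job is handed in; nothing more can be done
```

The slicer is locked for cleaning, and I handed the job in at about 21 s. No verdict was reported.

**What I did**
- I pushed the blade arm down onto its stop, with about 15 N at the handle at the end.
- I pinched the long pin at 20 N with its button fully in (10.7 mm between the fingers) and drew it out of the rack with no noticeable resistance.
- I found the hole from the lug tops in the wrist camera and slid the pin in until the shoulder seated. The wrist force stayed around 5 N along the way and reached about 12 N at the seat.
- I then opened the fingers to let the button out and moved the gripper clear.

**Last checks**
- **Pin seated:** in the final pictures the nose tip and button face lie within about 1 mm of where a fully home pin would put them.
- **Button and balls:** the button is out, and the nose and balls show beyond the far lug.
- **Arm and robot:** the blade arm looks down in the last pictures; I had no reading of its angle. The robot touches nothing.
- **Rest of the bench:** the robot made no contact with it, and nothing looked moved in the views I took. I did not measure each thing again.

**A check that disagreed:** before insertion, the scene and side cameras put the pin's axis 3 to 5 mm lower than the gripper position implied. The lugs appeared shifted the same way in those views, so I put it down to camera calibration and went in slowly by force. The pin entered without catching.

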